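Fill a plaster casting track and latch its gate

TASK

Lift the thumb latch and swing the casting track's gate open, slide every mould section on the bench into the track through its mouth, and push the whole row (with the section already inside) up tight against the end stop so that no gap is left between sections. Lay both wooden core bars lengthwise down in the trough of the row. Then swing the gate shut and let the latch bar drop back into its catch, leaving the tape roll, tub and pipe offcut where they are.

Things in the scene. Friction and masses are not known exactly. Their poses are not given: they have to be found in the camera images.
- track: Aluminium casting track fixed to the bench. Origin at bench level, middle of its mouth; y runs along the channel from the mouth (0) to the end stop (270 mm), x across, z up. The bench is its floor. Side walls 77 mm apart, 22 mm high, flared outward over the first 20 mm. Posts flank the mouth at x = +63 to +81 (72 mm high) and -66 to -95 mm (66 mm high).
- lips (a point): Middle of the channel (track x 0, y 150, z 22 mm), level with the tops of its lips: from y = 20 mm on, a lip on each wall reaches inward over the sections' feet to x = +-27 mm, underside 16 mm and top 22 mm above the bench. So sections go in only through the mouth; their bodies stand up through the 54 mm slot between the lips and can be gripped from above there.
- stop (a point): Foot of the end stop's face, middle of the channel (track x 0, y 270, z 0 mm); the stop is 45 mm high. Room for five sections with 20 mm to spare.
- hinge (a point): On the gate's vertical hinge axis (track x 72, y -16 mm), 60 mm above the bench.
- catch (a point): Middle of the top of the steel catch tooth (track x -80, y -39 mm), 58 mm above the bench, 8 mm thick; it stands outside the latch bar's end when the gate is shut, and a ramp runs down from it to the outside (to y -73, z 27 mm).
- gate (a joint): Gate angle, rad: 0 shut across the mouth; grows as the gate swings outward, away from the channel (counter-clockwise from above); limit 2.1. Steel leaf 132 mm long from the hinge, 8 mm thick, 6 to 62 mm above the bench, middle plane through the hinge axis, pointing to track -x when shut. Light hinge with a little friction: stays where it is left.
- latch (a joint): Latch bar angle on the gate, rad: 0 level (dropped), grows as the knob is lifted, limit 0.7; falls back by its weight (90 g). With the gate shut the bar's end lies behind the catch tooth and holds the gate until lifted past about 0.11. On closing, it may be held up, or rides up the ramp by itself, and drops in.
- knob (a point): Middle of the grip of the latch knob, an upright black stem 16 mm thick on the bar, 58 to 100 mm above the bench (bar level). This point: 86 mm above the bench, 85 mm along the bar from its pivot (and 34 mm above it), 110 mm from the hinge axis along the leaf and 10.5 mm outside the leaf's middle plane.
- pivot (a point): The latch bar's pivot on the gate: 52 mm above the bench, 25 mm from the hinge axis along the leaf, 10.5 mm outside its middle plane. The bar turns here about a level axis square to the leaf; it is 12 mm high, 11 mm thick and ends 132 mm from the pivot, past the leaf's free end.
- section0: Mould section (all alike, same either way round): black foot 72 x 50 mm, 12 mm thick, under a white plaster body 40 mm wide, 50 mm long, 57 mm high overall, with an open trough 30 mm wide, 9 mm deep along its top. 0.26 kg. Origin: centre of its underside; x across, y along the trough, z up. This one is already in the track, somewhere short of the end stop.
- section1: Mould section (all alike, same either way round): black foot 72 x 50 mm, 12 mm thick, under a white plaster body 40 mm wide, 50 mm long, 57 mm high overall, with an open trough 30 mm wide, 9 mm deep along its top. 0.26 kg. Origin: centre of its underside; x across, y along the trough, z up. Starts on the bench outside the mouth; it may be absent.
- section2: Mould section (all alike, same either way round): black foot 72 x 50 mm, 12 mm thick, under a white plaster body 40 mm wide, 50 mm long, 57 mm high overall, with an open trough 30 mm wide, 9 mm deep along its top. 0.26 kg. Origin: centre of its underside; x across, y along the trough, z up. Starts on the bench outside the mouth; it may be absent.
- section3: Mould section (all alike, same either way round): black foot 72 x 50 mm, 12 mm thick, under a white plaster body 40 mm wide, 50 mm long, 57 mm high overall, with an open trough 30 mm wide, 9 mm deep along its top. 0.26 kg. Origin: centre of its underside; x across, y along the trough, z up. Starts on the bench outside the mouth; it may be absent.
- section4: Mould section (all alike, same either way round): black foot 72 x 50 mm, 12 mm thick, under a white plaster body 40 mm wide, 50 mm long, 57 mm high overall, with an open trough 30 mm wide, 9 mm deep along its top. 0.26 kg. Origin: centre of its underside; x across, y along the trough, z up. Starts on the bench outside the mouth; it may be absent.
- core0: Wooden core bar, plain square bar 20 x 20 x 70 mm, 60 g. Starts lying on the bench beside the track. Origin: its centre; y along its length. In the trough of the row it lies with its centre 58 mm above the bench and stands 11 mm proud of the trough's rims (57 mm).
- core1: Wooden core bar, plain square bar 20 x 20 x 70 mm, 60 g. Starts lying on the bench beside the track. Origin: its centre; y along its length. In the trough of the row it lies with its centre 58 mm above the bench and stands 11 mm proud of the trough's rims (57 mm).
- tape_roll: Bystander: roll of green tape lying flat, 96 mm across, 36 mm high. Origin: centre of its underside.
- tub: Bystander: white plastic bowl 104 mm across, 55 mm high. Origin: centre of its underside.
- pipe_offcut: Bystander: short upright piece of black pipe, 72 mm across, 70 mm high. Origin: centre of its underside.

How it is judged (in metres and radians):
On the way, in this order (a step that is already met when the one before it is completed fails the run):
1. the latch bar is lifted clear of its catch with the gate still shut (value of joint latch above 0.12 rad and value of joint gate below 0.08 rad), for 0.02 s.
2. the gate is swung wide open (value of joint gate above 1.3 rad), for 0.2 s.
3. with the gate open, every section stands in the track (value of joint gate above 0.5 rad and y of each of section0, section1, section2, section3, section4 in the frame of track above 0.03 m and height (world z) of each of section0, section1, section2, section3, section4 below 0.006 m and x of section0 in the frame of track between -0.007 and 0.007 m and x of section1 in the frame of track between -0.007 and 0.007 m and x of section2 in the frame of track between -0.007 and 0.007 m and x of section3 in the frame of track between -0.007 and 0.007 m and x of section4 in the frame of track between -0.007 and 0.007 m), for 0.2 s.
At the end, for the whole second after the job is handed in: Gate shut, latch bar down (joints under 0.05 rad); every section flat in the track at rest, in one gapless row from the end stop (first within 2.5 mm, outermost of five within 6.5 mm, of its place in a tight row); every core bar lengthwise (0.15 rad) in the trough, down on its floor (5 mm) (value of joint each of gate, latch below 0.05 rad and (y of section0 in the frame of track between 0.2425 and 0.249 m or (y of section0 in the frame of track between 0.1915 and 0.1995 m and (y of section1 in the frame of track between 0.2425 and 0.249 m or y of section2 in the frame of track between 0.2425 and 0.249 m or y of section3 in the frame of track between 0.2425 and 0.249 m or y of section4 in the frame of track between 0.2425 and 0.249 m)) or (y of section0 in the frame of track between 0.1405 and 0.15 m and (y of section1 in the frame of track between 0.1915 and 0.1995 m or y of section2 in the frame of track between 0.1915 and 0.1995 m or y of section3 in the frame of track between 0.1915 and 0.1995 m or y of section4 in the frame of track between 0.1915 and 0.1995 m)) or (y of section0 in the frame of track between 0.0895 and 0.1005 m and (y of section1 in the frame of track between 0.1405 and 0.15 m or y of section2 in the frame of track between 0.1405 and 0.15 m or y of section3 in the frame of track between 0.1405 and 0.15 m or y of section4 in the frame of track between 0.1405 and 0.15 m)) or (y of section0 in the frame of track between 0.0385 and 0.051 m and (y of section1 in the frame of track between 0.0895 and 0.1005 m or y of section2 in the frame of track between 0.0895 and 0.1005 m or y of section3 in the frame of track between 0.0895 and 0.1005 m or y of section4 in the frame of track between 0.0895 and 0.1005 m))) and (y of section1 in the frame of track between 0.2425 and 0.249 m or (y of section1 in the frame of track between 0.1915 and 0.1995 m and (y of section0 in the frame of track between 0.2425 and 0.249 m or y of section2 in the frame of track between 0.2425 and 0.249 m or y of section3 in the frame of track between 0.2425 and 0.249 m or y of section4 in the frame of track between 0.2425 and 0.249 m)) or (y of section1 in the frame of track between 0.1405 and 0.15 m and (y of section0 in the frame of track between 0.1915 and 0.1995 m or y of section2 in the frame of track between 0.1915 and 0.1995 m or y of section3 in the frame of track between 0.1915 and 0.1995 m or y of section4 in the frame of track between 0.1915 and 0.1995 m)) or (y of section1 in the frame of track between 0.0895 and 0.1005 m and (y of section0 in the frame of track between 0.1405 and 0.15 m or y of section2 in the frame of track between 0.1405 and 0.15 m or y of section3 in the frame of track between 0.1405 and 0.15 m or y of section4 in the frame of track between 0.1405 and 0.15 m)) or (y of section1 in the frame of track between 0.0385 and 0.051 m and (y of section0 in the frame of track between 0.0895 and 0.1005 m or y of section2 in the frame of track between 0.0895 and 0.1005 m or y of section3 in the frame of track between 0.0895 and 0.1005 m or y of section4 in the frame of track between 0.0895 and 0.1005 m))) and (y of section2 in the frame of track between 0.2425 and 0.249 m or (y of section2 in the frame of track between 0.1915 and 0.1995 m and (y of section0 in the frame of track between 0.2425 and 0.249 m or y of section1 in the frame of track between 0.2425 and 0.249 m or y of section3 in the frame of track between 0.2425 and 0.249 m or y of section4 in the frame of track between 0.2425 and 0.249 m)) or (y of section2 in the frame of track between 0.1405 and 0.15 m and (y of section0 in the frame of track between 0.1915 and 0.1995 m or y of section1 in the frame of track between 0.1915 and 0.1995 m or y of section3 in the frame of track between 0.1915 and 0.1995 m or y of section4 in the frame of track between 0.1915 and 0.1995 m)) or (y of section2 in the frame of track between 0.0895 and 0.1005 m and (y of section0 in the frame of track between 0.1405 and 0.15 m or y of section1 in the frame of track between 0.1405 and 0.15 m or y of section3 in the frame of track between 0.1405 and 0.15 m or y of section4 in the frame of track between 0.1405 and 0.15 m)) or (y of section2 in the frame of track between 0.0385 and 0.051 m and (y of section0 in the frame of track between 0.0895 and 0.1005 m or y of section1 in the frame of track between 0.0895 and 0.1005 m or y of section3 in the frame of track between 0.0895 and 0.1005 m or y of section4 in the frame of track between 0.0895 and 0.1005 m))) and (y of section3 in the frame of track between 0.2425 and 0.249 m or (y of section3 in the frame of track between 0.1915 and 0.1995 m and (y of section0 in the frame of track between 0.2425 and 0.249 m or y of section1 in the frame of track between 0.2425 and 0.249 m or y of section2 in the frame of track between 0.2425 and 0.249 m or y of section4 in the frame of track between 0.2425 and 0.249 m)) or (y of section3 in the frame of track between 0.1405 and 0.15 m and (y of section0 in the frame of track between 0.1915 and 0.1995 m or y of section1 in the frame of track between 0.1915 and 0.1995 m or y of section2 in the frame of track between 0.1915 and 0.1995 m or y of section4 in the frame of track between 0.1915 and 0.1995 m)) or (y of section3 in the frame of track between 0.0895 and 0.1005 m and (y of section0 in the frame of track between 0.1405 and 0.15 m or y of section1 in the frame of track between 0.1405 and 0.15 m or y of section2 in the frame of track between 0.1405 and 0.15 m or y of section4 in the frame of track between 0.1405 and 0.15 m)) or (y of section3 in the frame of track between 0.0385 and 0.051 m and (y of section0 in the frame of track between 0.0895 and 0.1005 m or y of section1 in the frame of track between 0.0895 and 0.1005 m or y of section2 in the frame of track between 0.0895 and 0.1005 m or y of section4 in the frame of track between 0.0895 and 0.1005 m))) and (y of section4 in the frame of track between 0.2425 and 0.249 m or (y of section4 in the frame of track between 0.1915 and 0.1995 m and (y of section0 in the frame of track between 0.2425 and 0.249 m or y of section1 in the frame of track between 0.2425 and 0.249 m or y of section2 in the frame of track between 0.2425 and 0.249 m or y of section3 in the frame of track between 0.2425 and 0.249 m)) or (y of section4 in the frame of track between 0.1405 and 0.15 m and (y of section0 in the frame of track between 0.1915 and 0.1995 m or y of section1 in the frame of track between 0.1915 and 0.1995 m or y of section2 in the frame of track between 0.1915 and 0.1995 m or y of section3 in the frame of track between 0.1915 and 0.1995 m)) or (y of section4 in the frame of track between 0.0895 and 0.1005 m and (y of section0 in the frame of track between 0.1405 and 0.15 m or y of section1 in the frame of track between 0.1405 and 0.15 m or y of section2 in the frame of track between 0.1405 and 0.15 m or y of section3 in the frame of track between 0.1405 and 0.15 m)) or (y of section4 in the frame of track between 0.0385 and 0.051 m and (y of section0 in the frame of track between 0.0895 and 0.1005 m or y of section1 in the frame of track between 0.0895 and 0.1005 m or y of section2 in the frame of track between 0.0895 and 0.1005 m or y of section3 in the frame of track between 0.0895 and 0.1005 m))) and x of section0 in the frame of track between -0.007 and 0.007 m and height (world z) of each of section0, section1, section2, section3, section4 below 0.006 m and angle between each of section0, section1, section2, section3, section4's own z axis and vertical below 0.06 rad and x of section1 in the frame of track between -0.007 and 0.007 m and x of section2 in the frame of track between -0.007 and 0.007 m and x of section3 in the frame of track between -0.007 and 0.007 m and x of section4 in the frame of track between -0.007 and 0.007 m and x of core0 in the frame of track between -0.009 and 0.009 m and y of core0 in the frame of track between 0.05 and 0.24 m and height (world z) of core0 between 0.053 and 0.063 m and angle between the y axis of each of core0, core1 and the y axis of track, either way round below 0.15 rad and x of core1 in the frame of track between -0.009 and 0.009 m and y of core1 in the frame of track between 0.05 and 0.24 m and height (world z) of core1 between 0.053 and 0.063 m and linear speed of each of section0, section1, section2, section3, section4 below 0.02 m/s); the robot touches nothing.
It fails at once if the tape roll is moved more than 30 mm (distance of tape_roll from where it was at the start of the episode above 0.03 m).
It fails at once if the tub is moved more than 30 mm (distance of tub from where it was at the start of the episode above 0.03 m).
It fails at once if the pipe offcut is moved more than 30 mm (distance of pipe_offcut from where it was at the start of the episode above 0.03 m).
Of section1, section2, section3, section4 only 3 to 4 are there at a start; the rules pass over those that are not, and their reading is None.
At some moment in a run one of section0, section1, section2, section3, section4 may be knocked a few centimetres aside while the robot is not near it.
Once in a run the grip may slacken for a moment while it holds something.
It also fails if it takes over 208 s, if anything falls off the work surface, if the arm or the gripper's body presses on something with over 40 N, if the wrist force passes 120 N, or if a joint passes its speed limit or range.

ROBOT

A 7-joint arm with a two-finger parallel gripper is mounted at the origin on the work surface. World frame = base frame: x ahead of the robot, y to its left, z up, the work surface at z = 0. Lengths are in mm, angles in degrees, forces in N, time in s.
With the tool pointing down it reaches from about 375 to 925 mm from the base axis. Payload 3.1 kg.
Tool frame: the origin (TCP) lies between the finger pads; the fingertips stand 22 mm ahead of it and the grasp point (between the pads) lies 3 mm ahead of it (robot.finger_overhang is the distance from the TCP to the fingertips, in mm); z points along the fingers, y is the line along which they close (so a half turn about z gives the same grasp; the last joint's range is limited). The gripper opens to 85 mm and grips with 20 to 120 N. Pads are 22 mm wide; open, the fingers measure 114 mm over their backs; the gripper's body (76 mm by 85 mm) begins 54 mm behind the grasp point. The pads swing forward as they close: fully open they stand 13 mm farther back than shut.
Start: joints at [-5.604, 21.939, 2.515, 91.553, -1.026, 66.532, -2.859], TCP at [650.003, 0.022, 253.269] pointing down, gripper open.
Joint ranges: [-149.38, 149.38], [-23.57, 123.04], [-84.95, 90], [0, 143.3], [-89.99, 269.99], [3.08, 112.72], [-163.45, 163.45]. Speed limits (degrees/s): [159.86, 159.86, 180, 180, 180, 180, 180].

INTERFACE

Orientations are given as a 3x3 rotation matrix whose columns are the frame's x, y, z axes.
In Python, from cell import sensors, cams, robot gives the robot as it stands.
- The arm moves only by the tool arm_command, never from a script. Its argument "plan" is a list of rows, each a list of 5 numbers: the shift along the tool's x, y, z each as a share of 0.2 m, from -1 to 1, then the turn about the tool's z as a share of 45 degrees, from -1 to 1, then the gripper command: -1 is shut, 1 is fully open, values between are in proportion. A call has exactly 5 rows; each row shifts and turns the commanded pose from where the row before left it, along the tool's axes as they then stand; what a row does not reach is not made up. A row lasts 1/8 s, in which the tool goes at most 62.5 mm and 10.7 degrees, less where a joint would pass 70% of its speed; a pose out of reach is approached as far as the arm can. A call with a number of a shift or a turn outside -1 to 1 is refused whole. A call with a gripper value outside its range is refused whole. The fingers move at their own pace and stop on an object; "newtons" is the grip in N (left out, the last holds). Time passes only in rows, so rows that do not move let the fingers close, or fill a call up. It gives the time, the measured TCP pose, the force, the opening and the grip force at its end, in the units of the state.
- sensors.sense(): the state, without advancing time (a new reading comes with each control period).
- cams.read_camera(name): name is "scene" or "side" or "wrist"; returns a dict with "image" (420x560x3 uint8, red, green, blue), "fov_y" (degrees; the focal length in pixels is half the picture's height over the tangent of half this angle, whatever the lens; pixels are square), "cx", "cy" (the principal point, pixels), "cam_to_world" (4x4, takes a point from camera to world coordinates); the wrist camera has in their place "tool_from_camera" (4x4, takes a point from camera to tool coordinates, whose origin is the TCP and whose axes are the flange's). Camera axes: x right, y up, looking along -z (the intrinsics and any distortion apply to the point x, -y, -z); pixel columns grow to the right and rows downward; lengths in mm; the calibration is good to about 2 mm. A picture is of the moment at which its call begins: read the wrist's pose just before it. There is no depth.
- robot.finish_job(): hands the job in; it is judged then, once.
The state is a dict: "clock": time; "q": joint angles; "dq": joint speeds; "tau": joint torques, N m; "eef_pos": TCP position; "tcp_rot": TCP orientation; "ft_force": force on the tool from outside, world axes, zero at the start; "ft_torque": the same for the moment, N m; "opening": opening from 0.0 (shut) to 1.0 (fully open); "finger_force": force on a finger pad.
Only numpy, scipy, OpenCV 4.12 (cv2) and the standard library are available. Lean on these libraries where they do the work, as an engineer would, in place of code of your own. Each camera call takes 0.05 s, during which the arm holds its last target. There are 200 camera calls.

## Working session

There is one attempt and no reset: what is moved stays moved. The work goes in short steps, Python scripts to look and compute and a tool call to move; the robot and the scene stay as the last step left them, time stands still between calls to the robot, and variables do not carry over. Pictures are saved under pics/ and viewed, at most 14 in all, crops included, and the job is handed in when it is done.

Besides the shell and the picture viewer there is one more tool, called after "Request:" as name([rows], argument=value, ...), one row to a line, values as JSON. arm_command: Moves the arm, as the interface text tells. Shift numbers are shares of 0.2 m and turn numbers shares of 45 degrees, none past 1 either way. Its arguments: {"type":"object","properties":{"plan":{"type":"array"},"newtons":{"type":"number"}},"required":["plan"]}

```bash
ls; mkdir -p pics
python3 - <<'E'
from cell import sensors,cams,robot
import cv2,numpy as np
s=sensors.sense();print(s)
for n in ("scene","side","wrist"):
    c=cams.read_camera(n)
    cv2.imwrite(f"pics/{n}0.png",c["image"][:,:,::-1])
    print(n,{k:(np.round(v,3).tolist() if k!="image" else 0) for k,v in c.items()})
E
```

```text
pics
{'clock': 0.0, 'q': array([-5.60332863, 21.99456129,  2.51024496, 91.65130637, -1.02476354,
       66.53118376, -2.85772222]), 'dq': array([ 0.00820584,  0.07162894, -0.06954113, -0.04030006,  0.09618445,
        0.03009055, -0.05956381]), 'tau': array([-8.41360106e-04, -4.33466363e+01,  1.02427706e+00, -2.49513745e+01,
        1.06121189e-02,  1.12996699e-02, -5.17373280e-06]), 'eef_pos': array([6.49095228e+02, 2.98830916e-03, 2.51839317e+02]), 'tcp_rot': array([[-1.25255974e-04,  9.99996364e-01, -2.69375875e-03],
       [ 9.99999981e-01,  1.24846437e-04, -1.52199248e-04],
       [-1.51862389e-04, -2.69377776e-03, -9.99996360e-01]]), 'ft_force': array([-0.78867665,  0.48613001,  0.57026403]), 'ft_torque': array([0.01123797, 0.03685132, 0.00607411]), 'finger_force': 0.0, 'opening': 0.9976167743027078}
scene {'image': 0, 'fov_y': 53.54, 'cx': 282.181, 'cy': 197.663, 'cam_to_world': [[-0.35, -0.598, 0.721, 1220.998], [0.937, -0.204, 0.285, 335.346], [-0.023, 0.775, 0.631, 670.445], [0.0, 0.0, 0.0, 1.0]]}
side {'image': 0, 'fov_y': 54.971, 'cx': 280.981, 'cy': 207.905, 'cam_to_world': [[0.69, 0.567, -0.45, 102.226], [-0.723, 0.541, -0.429, -387.223], [-0.0, 0.622, 0.783, 853.149], [0.0, 0.0, 0.0, 1.0]]}
wrist {'image': 0, 'fov_y': 59.995, 'cx': 277.966, 'cy': 218.183, 'tool_from_camera': [[0.0, 0.945, 0.328, 84.513], [1.0, -0.0, -0.0, 0.872], [-0.0, 0.328, -0.945, -119.81], [0.0, 0.0, 0.0, 1.0]]}
```

View pics/scene0.png

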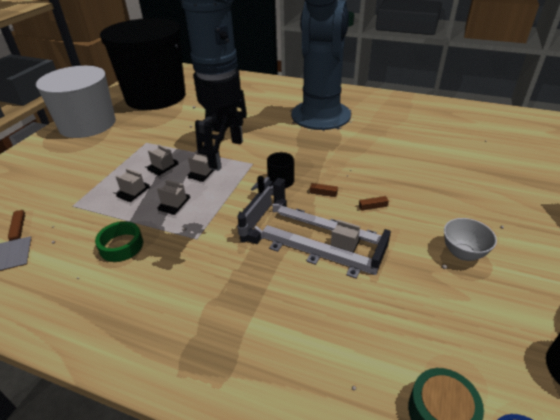

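View pics/side0.png

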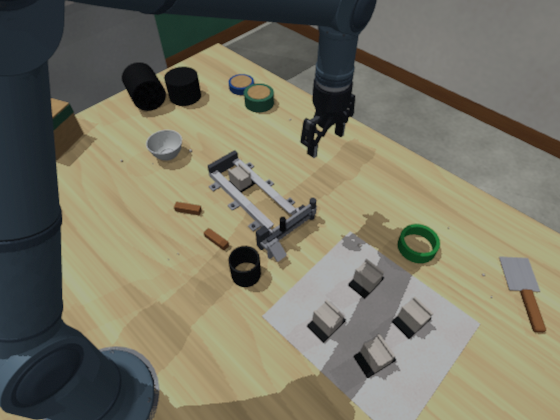

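```bash
cat > h.py <<'E'
from cell import sensors,cams,robot
import cv2,numpy as np
def cam(n):
    s=sensors.sense(); c=cams.read_camera(n)
    if n=="wrist":
        T=np.eye(4);T[:3,:3]=s["tcp_rot"];T[:3,3]=s["eef_pos"];c["M"]=T@np.array(c["tool_from_camera"])
    else: c["M"]=np.array(c["cam_to_world"])
    c["f"]=c["image"].shape[0]/2/np.tan(np.radians(c["fov_y"])/2)
    return c
def ray(c,u,v):
    d=c["M"][:3,:3]@np.array([(u-c["cx"])/c["f"],-(v-c["cy"])/c["f"],-1]);return c["M"][:3,3],d
def onz(c,u,v,z):
    o,d=ray(c,u,v);return o+d*(z-o[2])/d[2]
def proj(c,p):
    q=np.linalg.inv(c["M"])@np.append(p,1);return c["cx"]-c["f"]*q[0]/q[2],c["cy"]+c["f"]*q[1]/q[2]
def save(c,name,crop=None,k=1):
    im=c["image"][:,:,::-1]
    if crop:im=im[crop[1]:crop[3],crop[0]:crop[2]]
    cv2.imwrite("pics/"+name,cv2.resize(im,None,fx=k,fy=k,interpolation=cv2.INTER_CUBIC))
def blobs(c,mask,amin=60):
    n,l,st,ce=cv2.connectedComponentsWithStats(mask.astype(np.uint8))
    return [(ce[i].round(1),st[i]) for i in range(1,n) if st[i][4]>=amin]
E
python3 - <<'E'
from h import *
c=cam("side"); s=cam("scene")
P=lambda u,v,z:print((u,v),onz(c,u,v,z).round(0))
print("secs");[P(*p,57) for p in ((368,272),(414,313),(327,316),(377,350))]
print("cores");P(188,208,20);P(216,239,20)
print("sec0");P(240,174,57)
print("stop top");P(223,159,45)
print("posts");P(313,202,72);P(262,238,66);P(283,222,86)
print("tape,pipe,tub");P(419,243,18);P(245,265,35);P(165,146,30)
print("tip")
P=lambda u,v,z:print((u,v),onz(s,u,v,z).round(0))
P(280,165,70);P(248,235,6);P(345,232,57);P(322,188,20);P(373,202,20)
save(s,"sc1.png",(225,150,425,290),4)
E
```

```text
secs
(368, 272) [ 561. -218.   57.]
(414, 313) [ 548. -345.   57.]
(327, 316) [ 418. -218.   57.]
(377, 350) [ 431. -334.   57.]
cores
(188, 208) [411. 247.  20.]
(216, 239) [398. 118.  20.]
sec0
(240, 174) [567. 210.  57.]
stop top
(223, 159) [581. 296.  45.]
posts
(313, 202) [620.  -4.  72.]
(262, 238) [458.  14.  66.]
(283, 222) [515.   1.  86.]
tape,pipe,tub
(419, 243) [ 737. -253.   18.]
(245, 265) [391.   5.  35.]
(165, 146) [507. 475.  30.]
tip
(280, 165) [414.  13.  70.]
(248, 235) [614.   9.   6.]
(345, 232) [585. 224.  57.]
(322, 188) [409. 124.  20.]
(373, 202) [422. 256.  20.]
```

View pics/sc1.png

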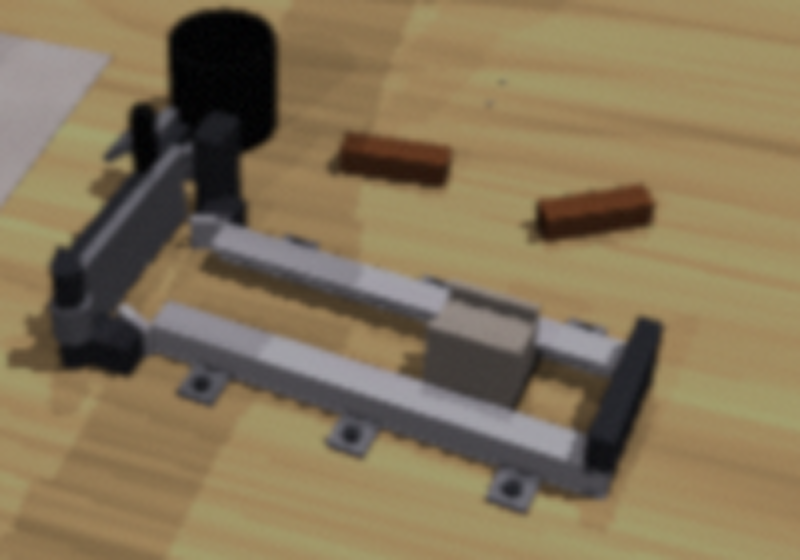

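Request:
arm_command([
  [0.1, -0.095, -0.05, 0, 1],
  [0.1, -0.095, -0.05, 0, 1],
  [0.1, -0.095, -0.05, 0, 1],
  [0.1, -0.095, -0.05, 0, 1],
  [0.1, -0.095, -0.05, 0, 1],
])

```text
clock: 0.88
eef_pos: [554.2, 100.6, 303.5]
tcp_rot: [[-0.0, 1.0, -0.0], [1.0, 0.0, -0.0], [-0.0, -0.0, -1.0]]
ft_force: [-0.2, 0.5, 0.3]
opening: 0.998
finger_force: 0.0
```

Run:
```python
from h import *
print(sensors.sense()["eef_pos"],sensors.sense()["dq"].round(1))
c=cam("wrist");np.save("w1.npy",c,allow_pickle=True);save(c,"w1.png",None,1.4)
```

```text
[554.20977715 100.61533914 303.50400821] [-12.6 -16.9  -7.6  10.6   1.3   6.1 -20. ]
```

View pics/w1.png

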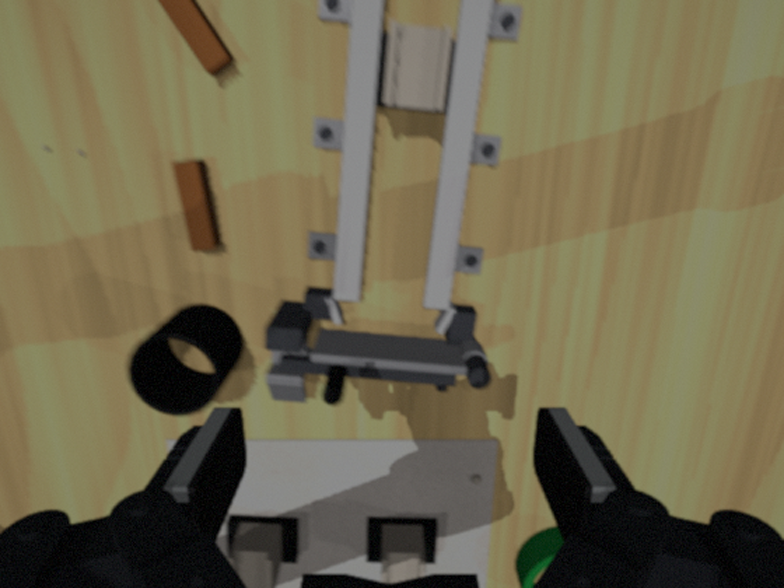

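```bash
cat >> h.py <<'E'
def track(c,z=22):
    hsv=cv2.cvtColor(c["image"],cv2.COLOR_RGB2HSV)
    m=((hsv[:,:,1]<45)&(hsv[:,:,2]>95)).astype(np.uint8)
    n,l,st,ce=cv2.connectedComponentsWithStats(m)
    out=[]
    for i in range(1,n):
        if st[i][4]>1500 or True:
            if st[i][4]<600: continue
            ct=max(cv2.findContours((l==i).astype(np.uint8),cv2.RETR_EXTERNAL,cv2.CHAIN_APPROX_NONE)[0],key=len)[:,0]
            w=np.array([onz(c,u,v,z)[:2] for u,v in ct])
            (r)=cv2.minAreaRect(w.astype(np.float32))
            out.append((st[i].tolist(),[np.round(x,1) for x in r],cv2.boxPoints(r).round(1).tolist()))
    return out
E
python3 - <<'E'
from h import *
c=cam("wrist");print(sensors.sense()["eef_pos"],sensors.sense()["dq"].round(1)[:3])
for o in track(c):print(o)
hsv=cv2.cvtColor(c["image"],cv2.COLOR_RGB2HSV)
for u,v in ((250,150),(315,150),(300,48),(200,325),(150,150),(355,330)):print((u,v),hsv[v,u],c["image"][v,u])
E
```

```text
[553.72626315 103.94230319 304.72456067] [1.4 1.8 2.7]
([228, 0, 51, 236, 5460], [array([519.3, 153.4]), array([248.4,  44.6]), np.float64(84.7)], [[485.6000061035156, 31.799999237060547], [530.0, 27.700000762939453], [553.0999755859375, 275.0], [508.6000061035156, 279.1000061035156]])
([305, 0, 71, 243, 5681], [array([615.8, 148. ]), array([256.2,  43. ]), np.float64(84.5)], [[582.0999755859375, 22.5], [624.9000244140625, 18.399999618530273], [649.4000244140625, 273.3999938964844], [606.5999755859375, 277.5]])
([278, 24, 49, 63, 2458], [array([576.9, 225.3]), array([54.7, 44.1]), np.float64(84.4)], [[552.2999877929688, 200.1999969482422], [596.2000122070312, 195.89999389648438], [601.5, 250.3000030517578], [557.7000122070312, 254.60000610351562]])
([155, 317, 202, 103, 11282], [array([ 521.5, -167.8]), array([169.1, 273.7]), np.float64(88.6)], [[382.70001220703125, -249.0], [656.2999877929688, -255.6999969482422], [660.4000244140625, -86.69999694824219], [386.79998779296875, -80.0]])
(250, 150) [120   2 139] [138 138 139]
(315, 150) [ 20   6 123] [123 122 120]
(300, 48) [ 16  28 137] [137 130 122]
(200, 325) [ 15  11 140] [140 137 134]
(150, 150) [ 13 175  89] [89 54 28]
(355, 330) [17 49 98] [98 90 79]
```

Run:
```python
from h import *
c=cam("wrist");np.save("w1.npy",c,allow_pickle=True)
g=c["image"].astype(int)
hsv=cv2.cvtColor(c["image"],cv2.COLOR_RGB2HSV);S=cv2.GaussianBlur(hsv[:,:,1].astype(np.float32),(5,5),0)
L=[];R=[]
for v in range(95,205,3):
    row=S[v]
    mid=int((250+315)/2)
    l=mid
    while row[l]>60:l-=1
    r=mid
    while row[r]>60:r+=1
    L.append(onz(c,l+.5,v,22)[:2]);R.append(onz(c,r-.5,v,22)[:2])
L=np.array(L);R=np.array(R)
pl=np.polyfit(L[:,1],L[:,0],1);pr=np.polyfit(R[:,1],R[:,0],1)
print(pl,pr,"res",np.std(L[:,0]-np.polyval(pl,L[:,1])),np.std(R[:,0]-np.polyval(pr,R[:,1])))
th=-np.degrees(np.arctan((pl[0]+pr[0])/2));print("heading",th,"width@100",(np.polyval(pr,100)-np.polyval(pl,100))*np.cos(np.radians(th)))
for p in ((348/1.4,300/1.4),(437/1.4,307/1.4)):print("lip end",onz(c,*p,22))
for p in ((333/1.4,385/1.4),(478/1.4,368/1.4)):print("knob/post tops",onz(c,*p,100),onz(c,*p,72))
# bottoms of lips: last row with low sat down the lip centre
for u0,sl in ((250,0),(314,0)):
    col=S[:,u0]; print(u0,[ (v,int(col[v])) for v in range(206,226,2)])
```

```text
[9.61643797e-02 5.27572527e+02] [9.44116342e-02 5.80167916e+02] res 0.3212103914869456 0.3215051154163906
heading -5.44316604085823 width@100 52.18374126830748
lip end [521.086385    54.22772542  22.        ]
lip end [595.47000369  48.45341738  22.        ]
knob/post tops [515.46277511  16.28955536 100.        ] [512.14612511   1.47152962  72.        ]
knob/post tops [617.96519568  30.19105002 100.        ] [623.48646587  16.57163305  72.        ]
250 [(206, 3), (208, 3), (210, 2), (212, 3), (214, 2), (216, 1), (218, 17), (220, 78), (222, 103), (224, 103)]
314 [(206, 2), (208, 2), (210, 2), (212, 2), (214, 2), (216, 1), (218, 1), (220, 1), (222, 2), (224, 12)]
```

Request:
arm_command([
  [-0.14, 0, 0.166, 0, 1],
  [-0.14, 0, 0.166, 0, 1],
  [-0.14, 0, 0.166, 0, 1],
  [0, 0, 0, 0, 1],
  [0, 0, 0, 0, 1],
])

```text
clock: 1.65
eef_pos: [555.8, 16.1, 204.1]
tcp_rot: [[0.001, 1.0, 0.001], [1.0, -0.001, 0.0], [0.0, 0.001, -1.0]]
ft_force: [0.5, -0.3, 0.2]
opening: 0.995
finger_force: 0.0
```

Run:
```python
from h import *
s=sensors.sense();print(s["eef_pos"],s["dq"].round(1))
c=cam("wrist");np.save("w2.npy",c,allow_pickle=True);save(c,"w2.png",None,1.4)
```

```text
[555.81524591  16.06508667 204.09001006] [-0.9 -1.1 -1.4 -1.3 -0.1  0.  -0.1]
```

View pics/w2.png

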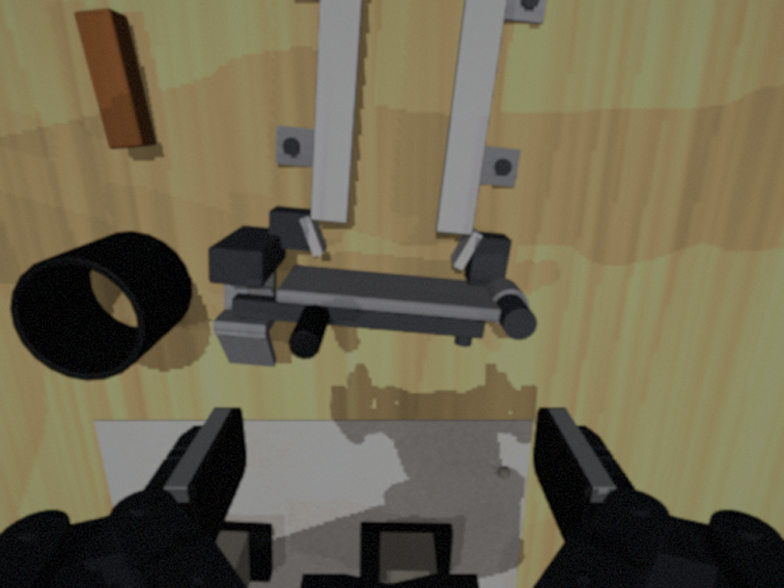

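Run:
```python
from h import *
c=np.load("w2.npy",allow_pickle=True).item()
a=np.radians(5.44);X=np.array([np.cos(a),-np.sin(a)]);Y=np.array([np.sin(a),np.cos(a)])
def P(n,u,v,z,tx,ty):
    p=onz(c,u/1.4,v/1.4,z)[:2];print(n,p.round(1),"O=",(p-tx*X-ty*Y).round(1))
P("lipL inner",347,221,22,-27,20);P("lipR inner",439,232,22,27,20)
P("knob top",303,345,100,-38,-26.5)
P("leaf L outer",277,302,62,72-132,-20);P("leaf L inner",291,268,62,72-132,-12)
P("hinge cap72",519,325,72,72,-16);P("hinge cap?",519,325,80,72,-16)
P("catch out edge L",218,332,58,-93,-43);P("catch",247,330,58,-80,-39)
P("catch post",218,245,66,-95,10)
```

```text
lipL inner [531.9  49. ] O= [556.9  26.5]
lipR inner [586.7  42.4] O= [557.9  25. ]
knob top [515.6   3. ] O= [556.   25.8]
leaf L outer [496.   11.9] O= [557.6  26.1]
leaf L inner [504.8  30.9] O= [565.7  37.2]
hinge cap72 [625.8   2.2] O= [555.6  25. ]
hinge cap? [623.6   5.4] O= [553.4  28.1]
catch out edge L [460.6  -7.3] O= [557.2  26.7]
catch [477.   -6.1] O= [560.3  25.2]
catch post [468.8  44.2] O= [562.4  25.2]
```

Request:
arm_command([
  [-0.066, -0.198, 0, 0.2121, 1],
  [0, 0, 0, 0.2121, 1],
  [0, 0, 0, 0.2121, 1],
  [0, 0, 0, 0.2121, 1],
  [0, 0, 0, 0.2121, 1],
])

```text
clock: 2.33
eef_pos: [516.9, 4.6, 205.6]
tcp_rot: [[0.742, 0.671, 0.004], [0.671, -0.742, 0.001], [0.004, 0.002, -1.0]]
ft_force: [1.2, 0.0, -0.7]
opening: 1.0
finger_force: 0.0
```

Request:
arm_command([
  [0, 0, 0, 0.2121, 0],
  [0, 0, 0, 0.2121, 0],
  [0, 0, 0, 0.2121, 0],
  [0, 0, 0, 0.2121, 0],
  [0, 0, 0, 0.2121, 0],
])

```text
clock: 2.95
eef_pos: [516.9, 4.7, 205.6]
tcp_rot: [[0.995, -0.097, 0.004], [-0.097, -0.995, 0.001], [0.004, -0.001, -1.0]]
ft_force: [0.1, 0.1, -0.2]
opening: 0.496
finger_force: 0.0
```

Request:
arm_command([
  [0, 0, 0, 0, 0],
  [0, 0, 0, 0, 0],
  [0, 0, 0, 0, 0],
  [0, 0, 0, 0, 0],
  [0, 0, 0, 0, 0],
])

```text
clock: 3.58
eef_pos: [515.4, 2.8, 203.6]
tcp_rot: [[0.996, -0.095, -0.0], [-0.095, -0.996, 0.0], [-0.0, -0.0, -1.0]]
ft_force: [-0.4, 0.7, 0.2]
opening: 0.498
finger_force: 0.0
```

```bash
cat >> h.py <<'E'
A=np.radians(5.44);TX=np.array([np.cos(A),-np.sin(A)]);TY=np.array([np.sin(A),np.cos(A)]);O=np.array([556.5,25.8])
def w2t(p):
    d=np.asarray(p)[:2]-O;return np.array([d@TX,d@TY])
def t2w(x,y):return O+x*TX+y*TY
def st():
    s=sensors.sense();R=s["tcp_rot"]
    print("t",round(s["clock"],2),"pos",s["eef_pos"].round(1),"trk",w2t(s["eef_pos"]).round(1),"yaw x",np.degrees(np.arctan2(R[1,0],R[0,0])).round(2),"F",s["ft_force"].round(1),"open",round(s["opening"],3),"ff",round(float(s["finger_force"]),1),"q7",s["q"][6].round(0))
    return s
def tool(dst):
    "shares for world target minus present pose"
    s=sensors.sense();d=s["tcp_rot"].T@(np.asarray(dst)-s["eef_pos"]);print("shares",(d/200).round(4));return d
E
python3 - <<'E'
from h import *
st();k=t2w(-38,-26.5);print(k);tool([*k,89])
c=cam("wrist");save(c,"w3.png")
E
```

```text
t 3.58 pos [515.4   2.8 203.6] trk [-38.7 -26.8] yaw x -5.43 F [-0.4  0.7  0.2] open 0.498 ff 0.0 q7 -98.0
[516.15886309   3.02188172]
shares [ 0.0038 -0.0016  0.5732]
```

Request:
arm_command([
  [0.004, -0.001, 0.2, 0, 0],
  [0, 0, 0.2, 0, 0],
  [0, 0, 0.173, 0, 0],
  [0, 0, 0, 0, 0],
  [0, 0, 0, 0, -1],
], newtons=50)

```text
clock: 4.25
eef_pos: [517.2, 2.9, 90.1]
tcp_rot: [[0.995, -0.095, 0.002], [-0.095, -0.995, 0.0], [0.002, -0.0, -1.0]]
ft_force: [0.5, -0.3, 0.3]
opening: 0.304
finger_force: 0.0
```

Request:
arm_command([
  [0, 0, 0, 0, -1],
  [0, 0, 0, 0, -1],
  [0, 0, 0, 0, -1],
  [0, 0, 0, 0, -1],
  [0, 0, 0, 0, -1],
])

```text
clock: 4.88
eef_pos: [517.7, 2.3, 90.8]
tcp_rot: [[0.995, -0.095, 0.003], [-0.095, -0.995, -0.0], [0.003, -0.0, -1.0]]
ft_force: [-0.6, -2.7, 6.8]
opening: 0.174
finger_force: 49.1
```

Request:
arm_command([
  [0.01, 0, -0.03, 0, -1],
  [0.015, 0, -0.03, 0, -1],
  [0.02, 0, -0.03, 0, -1],
  [0, 0, 0, 0, -1],
  [0, 0, 0, 0, -1],
])

```text
clock: 5.5
eef_pos: [525.1, 1.6, 106.4]
tcp_rot: [[0.995, -0.095, 0.0], [-0.095, -0.995, -0.001], [0.0, 0.001, -1.0]]
ft_force: [4.3, -3.3, -9.1]
opening: 0.17
finger_force: 48.8
```

Run:
```python
from h import *
st()
c=cam("side");save(c,"s4.png",(220,160,360,290),4)
```

```text
t 5.5 pos [525.1   1.6 106.4] trk [-29.  -27.1] yaw x -5.46 F [ 4.3 -3.3 -9.1] open 0.17 ff 48.8 q7 -96.0
```

View pics/s4.png

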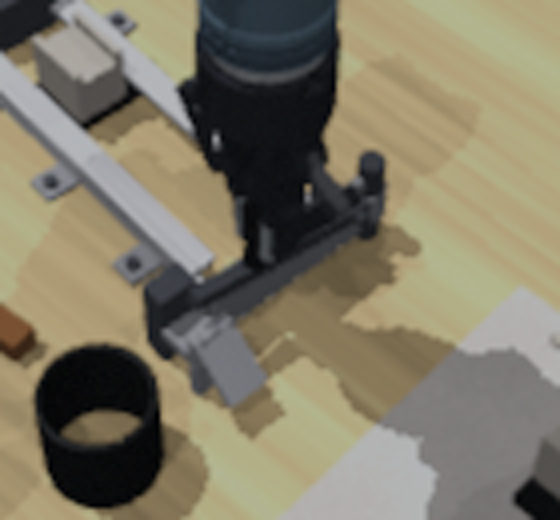

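Request:
arm_command([
  [0.0145, 0.078, 0, -0.2, -1],
  [0.0145, 0.078, 0, -0.2, -1],
  [0.0145, 0.078, 0, -0.2, -1],
  [0.0145, 0.078, 0, -0.2, -1],
  [0, 0, 0, 0, -1],
])

```text
clock: 6.18
eef_pos: [544.5, -56.8, 106.4]
tcp_rot: [[0.862, 0.507, -0.002], [0.507, -0.862, 0.001], [-0.001, -0.002, -1.0]]
ft_force: [1.4, 0.0, -6.0]
opening: 0.171
finger_force: 49.4
```

Request:
arm_command([
  [0.0145, 0.078, 0, -0.2, -1],
  [0.0145, 0.078, 0, -0.2, -1],
  [0.0145, 0.078, 0, -0.2, -1],
  [0.0145, 0.078, 0, -0.2, -1],
  [0, 0, 0, 0, -1],
])

```text
clock: 6.8
eef_pos: [595.1, -93.0, 106.4]
tcp_rot: [[0.4, 0.916, -0.003], [0.916, -0.4, 0.0], [-0.001, -0.003, -1.0]]
ft_force: [-0.2, -0.4, -4.4]
opening: 0.168
finger_force: 49.6
```

Request:
arm_command([
  [0.0145, 0.078, 0, -0.2, -1],
  [0.0145, 0.078, 0, -0.2, -1],
  [0.0145, 0.078, 0, -0.2, -1],
  [0, 0, 0, 0, -1],
  [0, 0, 0, 0, -1],
])

```text
clock: 7.42
eef_pos: [641.8, -96.1, 106.6]
tcp_rot: [[-0.059, 0.998, -0.002], [0.998, 0.059, 0.0], [0.0, -0.002, -1.0]]
ft_force: [0.3, -0.5, -5.5]
opening: 0.166
finger_force: 49.5
```

Run:
```python
from h import *
st()
c=cam("side");save(c,"s5.png",(220,110,500,400),2)
```

```text
t 7.42 pos [641.8 -96.1 106.6] trk [  96.5 -113.3] yaw x 93.36 F [ 0.3 -0.5 -5.5] open 0.166 ff 49.5 q7 5.0
```

View pics/s5.png

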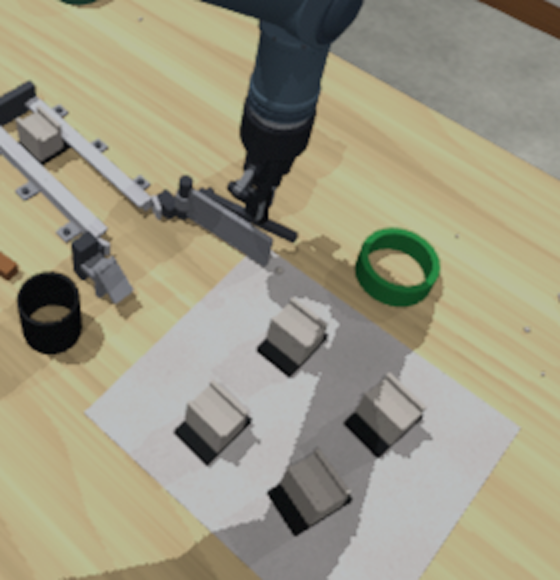

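Request:
arm_command([
  [0, 0, 0.03, 0, 0],
  [0, 0, 0, 0, 0],
  [0, 0, -0.3, 0, 0],
  [0, 0, -0.3, 0, 0],
  [0, 0, -0.3, 0.1956, 0],
])

```text
clock: 8.1
eef_pos: [643.3, -96.2, 283.9]
tcp_rot: [[0.096, 0.995, 0.002], [0.995, -0.096, 0.001], [0.001, 0.002, -1.0]]
ft_force: [1.4, 0.3, 0.2]
opening: 0.499
finger_force: 0.0
```

Request:
arm_command([
  [-0.222, -0.17, -0.03, 0, 1],
  [-0.222, -0.17, 0, 0, 1],
  [-0.222, -0.17, 0, 0, 1],
  [-0.222, -0.17, 0, 0, 1],
  [0, 0, 0, 0, 1],
])

```text
clock: 8.72
eef_pos: [487.5, -266.9, 288.3]
tcp_rot: [[0.103, 0.995, 0.0], [0.995, -0.103, -0.003], [-0.003, 0.0, -1.0]]
ft_force: [0.5, 0.2, 0.4]
opening: 0.999
finger_force: 0.0
```

Request:
arm_command([
  [0, 0, 0, 0, 1],
  [0, 0, 0, 0, 1],
  [0, 0, 0, 0, 1],
  [0, 0, 0, 0, 1],
  [0, 0, 0, 0, 1],
])

```text
clock: 9.35
eef_pos: [491.7, -260.7, 286.9]
tcp_rot: [[0.091, 0.996, -0.0], [0.996, -0.091, 0.0], [0.0, -0.0, -1.0]]
ft_force: [0.2, -0.3, 0.0]
opening: 1.001
finger_force: 0.0
```

Run:
```python
from h import *
st()
c=cam("wrist");save(c,"w6.png",None,1.4);np.save("w6.npy",c,allow_pickle=True)
```

```text
t 9.35 pos [ 491.7 -260.7  286.9] trk [ -37.4 -291.3] yaw x 84.8 F [ 0.2 -0.3  0. ] open 1.001 ff 0.0 q7 19.0
```

View pics/w6.png

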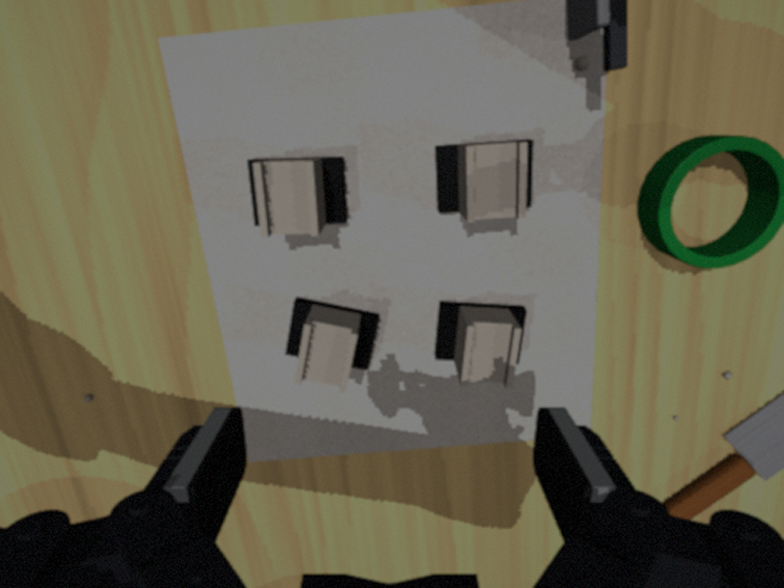

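Run:
```python
from h import *
c=np.load("w6.npy",allow_pickle=True).item()
for n,a,b,e,side in (("TL",(249,160),(345,157),(347,222),1),("TR",(436,147),(531,140),(438,212),0),("BL",(297,298),(379,313),(288,354),0),("BR",(437,302),(525,305),(436,358),0)):
    a,b,e=[onz(c,p[0]/1.4,p[1]/1.4,12)[:2] for p in (a,b,e)]
    d=(b-a);L=np.linalg.norm(d);d/=L;n2=np.array([d[1],-d[0]]);m=(a+b)/2+25*n2
    print(n,"L",L.round(1),"side",np.linalg.norm(e-(b if side else a)).round(1),"centre",m.round(1),"yaw",np.degrees(np.arctan2(d[1],d[0])).round(1),"rel track",(np.degrees(np.arctan2(d[1],d[0]))+5.44).round(1))
```

```text
TL L 71.8 side 48.5 centre [ 428.3 -216. ] yaw -3.5 rel track 2.0
TR L 70.1 side 48.0 centre [ 568.1 -218. ] yaw -1.2 rel track 4.3
BL L 68.1 side 51.1 centre [ 439.2 -333.1] yaw -16.2 rel track -10.8
BR L 72.3 side 50.3 centre [ 559.8 -342.7] yaw -7.3 rel track -1.8
```

Request:
arm_command([
  [0.062, 0.0903, 0.22, 0, 1],
  [0.062, 0.0903, 0.22, 0, 1],
  [0.062, 0.0903, 0.22, 0, 1],
  [0.062, 0.0903, 0.22, -0.089, 1],
  [0, 0, 0, 0, 1],
], newtons=70)

```text
clock: 10.02
eef_pos: [565.9, -214.9, 106.5]
tcp_rot: [[0.019, 1.0, -0.008], [1.0, -0.018, 0.004], [0.004, -0.009, -1.0]]
ft_force: [0.0, -0.0, -0.6]
opening: 1.003
finger_force: 0.0
```

Request:
arm_command([
  [0, 0, 0.105, 0, 1],
  [0, 0, 0.105, 0, 1],
  [0, 0, 0.105, 0, 1],
  [0, 0, 0, 0, 1],
  [0, 0, 0, 0, -1],
])

```text
clock: 10.65
eef_pos: [568.2, -218.5, 48.5]
tcp_rot: [[0.022, 1.0, 0.001], [1.0, -0.022, -0.0], [-0.0, 0.001, -1.0]]
ft_force: [0.6, 0.2, 0.2]
opening: 0.818
finger_force: 0.0
```

Request:
arm_command([
  [0, 0, 0, 0, -1],
  [0, 0, 0, 0, -1],
  [0, 0, 0, 0, -1],
  [0, 0, 0, 0, -1],
  [0, 0, 0, 0, -1],
])

```text
clock: 11.28
eef_pos: [569.1, -218.6, 49.3]
tcp_rot: [[0.022, 1.0, 0.002], [1.0, -0.022, -0.001], [-0.001, 0.002, -1.0]]
ft_force: [1.3, -0.5, 5.9]
opening: 0.455
finger_force: 72.8
```

Run:
```python
from h import *
st();tool([*t2w(0,-70),75])
```

```text
t 11.28 pos [ 569.1 -218.6   49.3] trk [  35.7 -242.1] yaw x 88.76 F [ 1.3 -0.5  5.9] open 0.455 ff 72.8 q7 15.0
shares [ 0.8711 -0.1148 -0.1295]
```

Request:
arm_command([
  [0, 0, -0.13, 0, -1],
  [0.217, -0.029, 0, 0, -1],
  [0.218, -0.029, 0, 0, -1],
  [0.218, -0.029, 0, 0, -1],
  [0.218, -0.029, 0, 0.0933, -1],
])

```text
clock: 11.9
eef_pos: [546.7, -42.1, 72.9]
tcp_rot: [[0.097, 0.995, -0.003], [0.995, -0.097, 0.0], [0.0, -0.003, -1.0]]
ft_force: [-0.2, 0.4, -2.1]
opening: 0.454
finger_force: 72.0
```

Request:
arm_command([
  [0, 0, 0, 0, -1],
  [0, 0, 0.06, 0, -1],
  [0, 0, 0.063, 0, -1],
  [0, 0, 0, 0, -1],
  [0, 0, 0, 0, -1],
])

```text
clock: 12.52
eef_pos: [548.4, -45.5, 48.9]
tcp_rot: [[0.097, 0.995, -0.0], [0.995, -0.097, -0.001], [-0.001, -0.0, -1.0]]
ft_force: [0.2, -0.3, -0.6]
opening: 0.461
finger_force: 73.2
```

Run:
```python
from h import *
st();tool([*t2w(0,0),49.5])
c=cam("wrist");save(c,"w7.png",None,1.4);np.save("w7.npy",c,allow_pickle=True)
```

```text
t 12.53 pos [548.4 -45.5  48.9] trk [ -1.3 -71.8] yaw x 84.42 F [ 0.2 -0.3 -0.6] open 0.461 ff 73.2 q7 -7.0
shares [ 0.3588  0.0056 -0.0034]
```

View pics/w7.png

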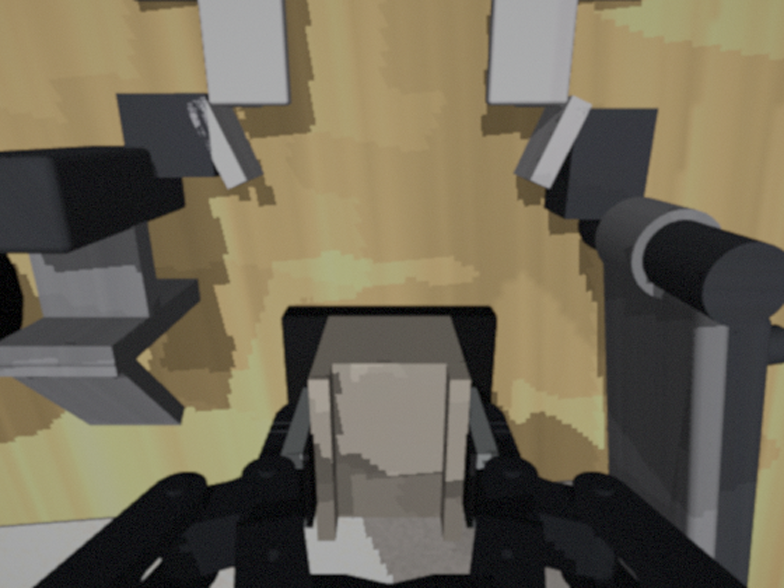

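Request:
arm_command([
  [0.15, 0, 0, 0, -1],
  [0.15, 0, 0, 0, -1],
  [0.15, 0, 0, 0, -1],
  [0.15, 0, 0, 0, -1],
  [0.15, 0, 0, 0, -1],
])

```text
clock: 13.2
eef_pos: [562.7, 105.4, 48.9]
tcp_rot: [[0.096, 0.995, -0.001], [0.995, -0.096, -0.001], [-0.001, -0.0, -1.0]]
ft_force: [0.5, -1.3, -0.3]
opening: 0.456
finger_force: 73.2
```

Run:
```python
from h import *
st()
```

```text
t 13.2 pos [562.7 105.4  48.9] trk [-1.4 79.8] yaw x 84.48 F [ 0.5 -1.3 -0.3] open 0.456 ff 73.2 q7 -23.0
```

Request:
arm_command([
  [0.14, 0, 0, 0, -1],
  [0.14, 0, 0, 0, -1],
  [0.14, 0, 0, 0, -1],
  [0.11, 0, 0, 0, -1],
  [0.04, 0, 0, 0, -1],
])

```text
clock: 13.82
eef_pos: [573.0, 218.1, 49.0]
tcp_rot: [[0.094, 0.996, -0.002], [0.996, -0.094, -0.004], [-0.004, -0.002, -1.0]]
ft_force: [-3.0, -9.6, 7.5]
opening: 0.456
finger_force: 74.1
```

Run:
```python
from h import *
st();c=cam("wrist");save(c,"w8.png",None,1)
```

```text
t 13.82 pos [573.  218.1  49. ] trk [ -1.8 193. ] yaw x 84.6 F [-3.  -9.6  7.5] open 0.456 ff 74.1 q7 -34.0
```

Request:
arm_command([
  [-0.01, 0, 0, 0, 0.3],
  [0, 0, 0, 0, 0.3],
  [0, 0, -0.2, 0, 0.3],
  [0, 0, -0.3, 0, 0.3],
  [0, 0, -0.3, 0, 0.3],
])

```text
clock: 14.5
eef_pos: [573.0, 217.4, 210.9]
tcp_rot: [[0.095, 0.996, -0.0], [0.996, -0.095, 0.001], [0.001, -0.0, -1.0]]
ft_force: [1.4, -0.1, -0.1]
opening: 0.649
finger_force: 0.0
```

```bash
cat >> h.py <<'E'
def feet(c):
    v=cv2.cvtColor(c["image"],cv2.COLOR_RGB2HSV)[:,:,2]; m=(v<42).astype(np.uint8); m[290:]=0
    n,l,stt,ce=cv2.connectedComponentsWithStats(m); out=[]
    for i in range(1,n):
        if stt[i][4]<250: continue
        x0,y0,w,h,a=stt[i]
        us=np.arange(x0+2,x0+w-2); top=np.array([np.argmax(l[:,u]==i) for u in us])
        P=np.array([onz(c,u,t,12)[:2] for u,t in zip(us,top)])
        W=cv2.fitLine(P.astype(np.float32),cv2.DIST_HUBER,0,.01,.01).ravel(); d=W[:2]*np.sign(W[0]); nn=np.array([-d[1],d[0]])
        r=(P-W[2:])@nn; g=abs(r)<2
        # second fit w/o outliers, extent along the edge from whole blob
        W=cv2.fitLine(P[g].astype(np.float32),cv2.DIST_L2,0,.01,.01).ravel(); d=W[:2]*np.sign(W[0]); nn=np.array([-d[1],d[0]])
        vv,uu=np.nonzero(l==i); Q=np.array([onz(c,u,t,12)[:2] for u,t in zip(uu,vv)])
        near=abs((Q-W[2:])@nn)<8; s=(Q[near]-W[2:])@d; a0,a1=s.min(),s.max()
        cen=W[2:]+d*(a0+a1)/2-25*nn
        yaw=np.degrees(np.arctan2(d[1],d[0]))
        out.append((cen.round(1),"len",round(a1-a0,1),"yaw",round(yaw,1),"area",int(a)))
    return out
E
python3 - <<'E'
from h import *
st()
c=np.load("w6.npy",allow_pickle=True).item()
for o in feet(c):print(*o)
tool([492,-261,287])
E
```

```text
t 14.5 pos [573.  217.4 210.9] trk [ -1.7 192.3] yaw x 84.57 F [ 1.4 -0.1 -0.1] open 0.649 ff 0.0 q7 -32.0
[ 635.7 -130.9] len 20.0 yaw -5.2 area 526
[ 677.9 -134.6] len 40.7 yaw 69.1 area 628
[ 715.9 -236.9] len 48.1 yaw 42.1 area 993
[ 541.8 -217.4] len 16.0 yaw 0.2 area 716
[ 784. -255.] len 70.0 yaw 80.6 area 1282
[ 452.1 -218. ] len 20.1 yaw -4.1 area 767
[ 438.1 -333.6] len 69.7 yaw -17.2 area 922
[ 560.4 -343.7] len 69.8 yaw -8.7 area 734
shares [-2.4195 -0.177  -0.3821]
```

Request:
arm_command([
  [-0.255, -0.0266, -0.0475, 0, 1],
  [-0.255, -0.0266, -0.0475, 0, 1],
  [-0.255, -0.0266, -0.0475, 0, 1],
  [-0.255, -0.0266, -0.0475, 0, 1],
  [-0.255, -0.0266, -0.0475, 0, 1],
])

```text
clock: 15.12
eef_pos: [522.4, -35.5, 257.6]
tcp_rot: [[0.095, 0.996, 0.002], [0.996, -0.095, 0.001], [0.001, 0.002, -1.0]]
ft_force: [1.1, -0.6, 0.6]
opening: 1.002
finger_force: 0.0
```

Request:
arm_command([
  [-0.255, -0.0266, -0.0475, 0, 1],
  [-0.255, -0.0266, -0.0475, 0, 1],
  [-0.255, -0.0266, -0.0475, 0, 1],
  [0, 0, 0, 0, 1],
  [0, 0, 0, 0, 1],
])

```text
clock: 15.75
eef_pos: [492.4, -184.3, 285.5]
tcp_rot: [[0.095, 0.995, 0.001], [0.995, -0.095, 0.001], [0.001, 0.001, -1.0]]
ft_force: [1.0, 0.6, -0.4]
opening: 0.997
finger_force: 0.0
```

Run:
```python
from h import *
st()
c=cam("wrist");save(c,"w9.png");np.save("w9.npy",c,allow_pickle=True)
for o in feet(c):print(*o)
```

```text
t 15.75 pos [ 492.4 -184.3  285.5] trk [ -43.9 -215.2] yaw x 84.54 F [ 1.   0.6 -0.4] open 0.997 ff 0.0 q7 12.0
[379.3 -30.7] len 88.1 yaw -5.4 area 1685
[630.4 -54.5] len 19.1 yaw -6.3 area 2013
[645.8 -80.9] len 90.8 yaw -72.7 area 1807
[ 713.3 -237.3] len 39.0 yaw 42.9 area 665
[ 427.1 -214. ] len 70.3 yaw -4.0 area 853
[ 778.7 -272. ] len 77.5 yaw 62.0 area 1114
[ 439.2 -331.3] len 69.5 yaw -16.3 area 444
[ 560.6 -340.3] len 71.2 yaw -8.6 area 554
```

Request:
arm_command([
  [-0.047, -0.0766, 0.2, 0, 1],
  [-0.047, -0.0766, 0.2, 0, 1],
  [-0.047, -0.0766, 0.2, 0, 1],
  [-0.047, -0.0766, 0.2, -0.04, 1],
  [0, 0, 0, 0, 1],
])

```text
clock: 16.42
eef_pos: [424.0, -214.0, 122.2]
tcp_rot: [[0.063, 0.998, -0.009], [0.998, -0.063, 0.004], [0.003, -0.009, -1.0]]
ft_force: [0.6, 0.0, 0.5]
opening: 1.002
finger_force: 0.0
```

Request:
arm_command([
  [0, 0, 0.13, 0, 1],
  [0, 0, 0.13, 0, 1],
  [0, 0, 0.1275, 0, 1],
  [0, 0, 0, 0, 1],
  [0, 0, 0, 0, -1],
])

```text
clock: 17.05
eef_pos: [430.1, -216.3, 49.6]
tcp_rot: [[0.062, 0.998, 0.003], [0.998, -0.062, -0.001], [-0.0, 0.003, -1.0]]
ft_force: [-0.3, -0.6, 0.8]
opening: 0.814
finger_force: 0.0
```

Request:
arm_command([
  [0, 0, 0, 0, -1],
  [0, 0, 0, 0, -1],
  [0, 0, 0, 0, -1],
  [0, 0, 0, 0, -1],
  [0, 0, 0, 0, -1],
])

```text
clock: 17.68
eef_pos: [428.8, -217.0, 49.4]
tcp_rot: [[0.064, 0.998, 0.002], [0.998, -0.064, -0.001], [-0.0, 0.002, -1.0]]
ft_force: [-0.2, 0.8, 6.6]
opening: 0.457
finger_force: 72.3
```

Request:
arm_command([
  [0, 0, -0.13, 0, -1],
  [0.1, 0.22, 0, 0, -1],
  [0.2, 0.2, 0, 0, -1],
  [0.28, 0.1255, 0, 0, -1],
  [0.3, 0, 0, 0.0387, -1],
])

```text
clock: 18.3
eef_pos: [550.7, -46.3, 74.6]
tcp_rot: [[0.096, 0.995, 0.004], [0.995, -0.096, -0.0], [0.0, 0.004, -1.0]]
ft_force: [0.5, 0.3, -2.2]
opening: 0.455
finger_force: 71.5
```

Run:
```python
from h import *
st();tool([*t2w(-1.5,-70),50]);c=cam("wrist");save(c,"w10.png",None,1.4)
```

```text
t 18.3 pos [550.7 -46.3  74.6] trk [  1.1 -72.4] yaw x 84.51 F [ 0.5  0.3 -2.2] open 0.455 ff 71.5 q7 -2.0
shares [ 0.0117 -0.0135  0.1229]
```

Request:
arm_command([
  [0, -0.0125, 0, 0, -1],
  [0, 0, 0.062, 0, -1],
  [0, 0, 0.062, 0, -1],
  [0, 0, 0, 0, -1],
  [0.1, 0, 0, 0, -1],
])

```text
clock: 18.98
eef_pos: [547.2, -33.4, 49.1]
tcp_rot: [[0.102, 0.995, 0.0], [0.995, -0.102, -0.004], [-0.004, 0.001, -1.0]]
ft_force: [0.9, -1.1, 1.9]
opening: 0.458
finger_force: 72.9
```

Request:
arm_command([
  [0.14, 0, 0, 0, -1],
  [0.15, 0, 0, 0, -1],
  [0.15, 0, 0, 0, -1],
  [0.15, 0, 0, 0, -1],
  [0.15, 0, 0, 0, -1],
])

```text
clock: 19.6
eef_pos: [562.2, 116.6, 49.1]
tcp_rot: [[0.098, 0.995, 0.001], [0.995, -0.098, -0.003], [-0.003, 0.001, -1.0]]
ft_force: [-0.3, -2.6, 2.6]
opening: 0.455
finger_force: 73.2
```

Run:
```python
from h import *
st()
```

```text
t 19.6 pos [562.2 116.6  49.1] trk [-2.9 90.9] yaw x 84.37 F [-0.3 -2.6  2.6] open 0.455 ff 73.2 q7 -19.0
```

Request:
arm_command([
  [0.12, 0, 0, 0, -1],
  [0.1, 0, 0, 0, -1],
  [0.03, 0, 0, 0, -1],
  [0, 0, 0, 0, -1],
  [0, 0, 0, 0, -1],
])

```text
clock: 20.23
eef_pos: [566.2, 168.6, 49.1]
tcp_rot: [[0.095, 0.995, 0.001], [0.995, -0.095, 0.0], [0.0, 0.001, -1.0]]
ft_force: [1.4, -0.7, 0.3]
opening: 0.451
finger_force: 72.9
```

Run:
```python
from h import *
st()
```

```text
t 20.23 pos [566.2 168.6  49.1] trk [ -3.9 143.1] yaw x 84.54 F [ 1.4 -0.7  0.3] open 0.451 ff 72.9 q7 -24.0
```

Request:
arm_command([
  [0.01, 0.005, 0, 0, -1],
  [0.01, 0, 0, 0, -1],
  [0, 0, 0, 0, -1],
  [0, 0, 0, 0, -1],
  [0, 0, 0, 0, -1],
])

```text
clock: 20.85
eef_pos: [566.3, 168.8, 49.0]
tcp_rot: [[0.096, 0.995, -0.003], [0.995, -0.096, -0.005], [-0.005, -0.002, -1.0]]
ft_force: [-1.6, -7.2, 5.4]
opening: 0.458
finger_force: 73.5
```

Run:
```python
from h import *
st()
```

```text
t 20.85 pos [566.3 168.8  49. ] trk [ -3.8 143.3] yaw x 84.5 F [-1.6 -7.2  5.4] open 0.458 ff 73.5 q7 -24.0
```

Request:
arm_command([
  [-0.01, 0, 0, 0, 0.3],
  [0, 0, 0, 0, 0.3],
  [0, 0, -0.2, 0, 0.3],
  [0, 0, -0.3, 0, 0.3],
  [0, 0, -0.3, 0, 0.3],
])

```text
clock: 21.48
eef_pos: [566.1, 172.8, 210.3]
tcp_rot: [[0.092, 0.996, -0.001], [0.996, -0.092, 0.001], [0.001, -0.001, -1.0]]
ft_force: [0.6, -0.2, -0.1]
opening: 0.65
finger_force: 0.0
```

Request:
arm_command([
  [-0.256, -0.0286, -0.0536, 0, 1],
  [-0.256, -0.0286, -0.0536, 0, 1],
  [-0.256, -0.0286, -0.0536, 0, 1],
  [-0.256, -0.0286, -0.0536, 0, 1],
  [-0.256, -0.0286, -0.0536, 0, 1],
])

```text
clock: 22.1
eef_pos: [514.2, -81.0, 263.2]
tcp_rot: [[0.092, 0.996, 0.001], [0.996, -0.092, 0.001], [0.001, 0.001, -1.0]]
ft_force: [0.2, -0.4, -0.5]
opening: 0.999
finger_force: 0.0
```

Request:
arm_command([
  [-0.256, -0.0286, -0.0536, 0, 1],
  [-0.256, -0.0286, -0.0536, 0, 1],
  [0, 0, 0, 0, 1],
  [0, 0, 0, 0, 1],
  [0, 0, 0, 0, 1],
])

```text
clock: 22.72
eef_pos: [494.0, -179.2, 283.7]
tcp_rot: [[0.09, 0.996, -0.001], [0.996, -0.09, 0.001], [0.001, -0.001, -1.0]]
ft_force: [0.1, 0.4, 0.4]
opening: 0.999
finger_force: 0.0
```

Run:
```python
from h import *
st()
c=cam("wrist");save(c,"w11.png");np.save("w11.npy",c,allow_pickle=True)
for o in feet(c):
    if 300<o[0][0]<650:print(*o)
```

```text
t 22.73 pos [ 494.  -179.2  283.7] trk [ -42.8 -210. ] yaw x 84.84 F [0.1 0.4 0.4] open 0.999 ff 0.0 q7 13.0
[378.7 -26.4] len 92.5 yaw -5.1 area 2004
[630.5 -49.1] len 18.9 yaw -5.2 area 2141
[645.2 -79.2] len 98.5 yaw -73.2 area 1961
[ 438.8 -331.4] len 69.6 yaw -16.5 area 335
[ 560.7 -340.4] len 71.6 yaw -8.8 area 467
```

Request:
arm_command([
  [-0.1953, 0.1005, 0.17, 0, 1],
  [-0.1953, 0.1005, 0.17, 0, 1],
  [-0.1953, 0.1005, 0.17, 0, 1],
  [-0.1953, 0.1005, 0.17, 0.0676, 1],
  [0, 0, 0, 0, 1],
])

```text
clock: 23.4
eef_pos: [556.2, -345.8, 142.3]
tcp_rot: [[0.149, 0.989, -0.01], [0.989, -0.149, 0.002], [0.0, -0.01, -1.0]]
ft_force: [-0.9, -0.3, -0.6]
opening: 0.998
finger_force: 0.0
```

Request:
arm_command([
  [0, 0, 0.17, 0, 1],
  [0, 0, 0.17, 0, 1],
  [0, 0, 0.157, 0, 1],
  [0, 0, 0, 0, 1],
  [0, 0, 0, 0, -1],
])

```text
clock: 24.02
eef_pos: [560.5, -344.1, 50.6]
tcp_rot: [[0.145, 0.989, 0.003], [0.989, -0.145, -0.0], [-0.0, 0.003, -1.0]]
ft_force: [-0.4, -0.1, 0.2]
opening: 0.822
finger_force: 0.0
```

Request:
arm_command([
  [0, 0, 0, 0, -1],
  [0, 0, 0, 0, -1],
  [0, 0, 0, 0, -1],
  [0, 0, 0, 0, -1],
  [0, 0, -0.13, 0, -1],
])

```text
clock: 24.65
eef_pos: [556.5, -343.1, 72.5]
tcp_rot: [[0.146, 0.989, -0.006], [0.989, -0.146, 0.003], [0.002, -0.006, -1.0]]
ft_force: [-0.9, 0.2, -2.6]
opening: 0.455
finger_force: 71.5
```

Request:
arm_command([
  [0.293, -0.054, 0, 0, -1],
  [0.293, -0.054, 0, 0, -1],
  [0.293, -0.054, 0, 0, -1],
  [0.293, -0.054, 0, 0, -1],
  [0.293, -0.054, 0, -0.0613, -1],
])

```text
clock: 25.28
eef_pos: [547.0, -45.2, 74.2]
tcp_rot: [[0.098, 0.995, -0.002], [0.995, -0.098, -0.0], [-0.0, -0.002, -1.0]]
ft_force: [1.3, 0.0, -3.5]
opening: 0.452
finger_force: 71.6
```

Run:
```python
from h import *
st();tool([*t2w(-1.5,-70),50])
```

```text
t 25.27 pos [547.  -45.2  74.2] trk [ -2.7 -71.5] yaw x 84.4 F [ 1.3  0.  -3.5] open 0.452 ff 71.6 q7 4.0
shares [0.0077 0.0062 0.121 ]
```

Request:
arm_command([
  [0, 0.006, 0, 0, -1],
  [0, 0, 0.06, 0, -1],
  [0, 0, 0.062, 0, -1],
  [0, 0, 0, 0, -1],
  [0.1, 0, 0, 0, -1],
])

```text
clock: 25.9
eef_pos: [551.8, -34.0, 50.7]
tcp_rot: [[0.108, 0.994, 0.001], [0.994, -0.108, -0.005], [-0.004, 0.002, -1.0]]
ft_force: [-0.4, -4.4, 2.6]
opening: 0.456
finger_force: 73.2
```

Request:
arm_command([
  [0.15, 0, 0, 0, -1],
  [0.15, 0, 0, 0, -1],
  [0.15, 0.005, 0, 0, -1],
  [0.15, 0.005, 0, 0, -1],
  [0.07, 0, 0, 0, -1],
])

```text
clock: 26.52
eef_pos: [561.5, 63.6, 52.0]
tcp_rot: [[0.115, 0.993, -0.019], [0.992, -0.116, -0.048], [-0.05, -0.014, -0.999]]
ft_force: [-22.3, -63.3, 41.3]
opening: 0.461
finger_force: 80.2
```

Request:
arm_command([
  [0.03, 0, 0, 0, -1],
  [0.02, 0, 0, 0, -1],
  [0.02, 0, 0, 0, -1],
  [0.01, 0, 0, 0, -1],
  [0, 0, 0, 0, -1],
])

```text
clock: 27.15
eef_pos: [561.5, 64.7, 51.8]
tcp_rot: [[0.125, 0.992, -0.025], [0.99, -0.126, -0.061], [-0.064, -0.017, -0.998]]
ft_force: [-22.2, -67.6, 43.4]
opening: 0.451
finger_force: 81.1
```

Run:
```python
from h import *
st()
```

```text
t 27.15 pos [561.5  64.7  51.8] trk [ 1.3 39.2] yaw x 82.8 F [-22.2 -67.6  43.4] open 0.451 ff 81.1 q7 -12.0
```

Request:
arm_command([
  [-0.2, 0, 0, 0, -1],
  [-0.2, 0, 0, 0, -1],
  [-0.1, 0, 0, 0, -1],
  [0, 0, 0, 0, -1],
  [0, 0, 0, 0, -1],
])

```text
clock: 27.78
eef_pos: [558.7, 20.4, 51.7]
tcp_rot: [[0.104, 0.995, -0.001], [0.995, -0.104, 0.001], [0.001, -0.001, -1.0]]
ft_force: [-3.4, 1.3, 12.0]
opening: 0.451
finger_force: 77.2
```

Run:
```python
from h import *
st()
c=cam("wrist");save(c,"w12.png",None,1.2)
```

```text
t 27.77 pos [558.7  20.4  51.7] trk [ 2.7 -5.2] yaw x 84.04 F [-3.4  1.3 12. ] open 0.451 ff 77.2 q7 -2.0
```

View pics/w12.png

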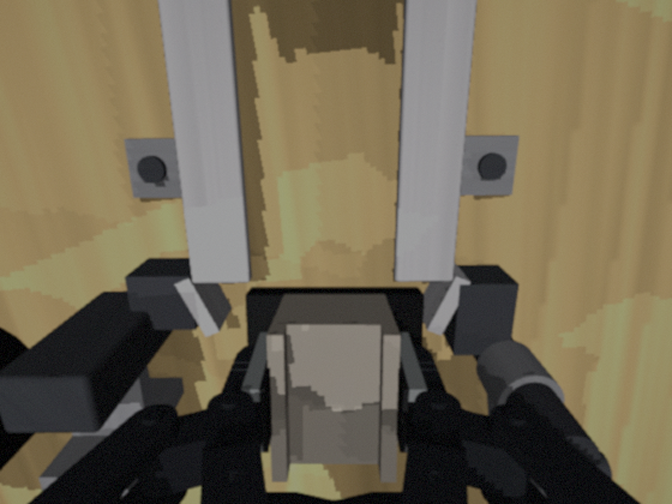

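Request:
arm_command([
  [-0.15, 0, -0.01, 0, -1],
  [0, -0.021, 0, 0, -1],
  [0, 0, 0, 0, -1],
  [0, 0, 0, 0, 0.2],
  [0, 0, 0, 0, 0.2],
])

```text
clock: 28.45
eef_pos: [551.4, -5.9, 52.2]
tcp_rot: [[0.097, 0.995, -0.0], [0.995, -0.097, 0.001], [0.001, -0.0, -1.0]]
ft_force: [0.4, 1.0, -0.8]
opening: 0.603
finger_force: 0.0
```

Request:
arm_command([
  [0, 0, 0, 0, 0.2],
  [0, 0, 0, 0, 0.2],
  [0, 0, 0, 0, 0.2],
  [0, 0, 0, 0, 0.2],
  [0, 0, 0, 0, 0.2],
])

```text
clock: 29.08
eef_pos: [551.3, -7.1, 52.4]
tcp_rot: [[0.099, 0.995, -0.0], [0.995, -0.099, 0.0], [0.0, -0.0, -1.0]]
ft_force: [0.1, 0.1, -0.6]
opening: 0.602
finger_force: 0.0
```

Run:
```python
from h import *
st();tool([*t2w(-1.5,-36),48])
c=cam("wrist");save(c,"w13.png",None,1.2);np.save("w13.npy",c,allow_pickle=True)
print([o for o in feet(c)])
```

```text
t 29.07 pos [551.3  -7.1  52.4] trk [ -2.1 -33.2] yaw x 84.34 F [ 0.1  0.1 -0.6] open 0.602 ff 0.0 q7 1.0
shares [-0.0138  0.0029  0.0221]
[(array([494.8,  30. ]), 'len', np.float64(22.2), 'yaw', np.float32(-1.2), 'area', 305), (array([617. ,  14.3]), 'len', np.float64(20.7), 'yaw', np.float32(-12.8), 'area', 260), (array([459.1,  13.1]), 'len', np.float64(61.7), 'yaw', np.float32(16.0), 'area', 6158), (array([551.4, -15.7]), 'len', np.float64(69.7), 'yaw', np.float32(-5.7), 'area', 2839), (array([639.6, -35.1]), 'len', np.float64(37.2), 'yaw', np.float32(-37.1), 'area', 1634)]
```

Request:
arm_command([
  [-0.043, 0.002, 0.021, 0, 0.2],
  [0, 0, 0, 0, 0.2],
  [0, 0, 0, 0, -1],
  [0, 0, 0, 0, -1],
  [0, 0, 0, 0, -1],
])

```text
clock: 29.75
eef_pos: [551.0, -15.9, 48.3]
tcp_rot: [[0.099, 0.995, 0.0], [0.995, -0.099, -0.0], [-0.0, 0.0, -1.0]]
ft_force: [1.2, -1.1, -0.1]
opening: 0.457
finger_force: 71.3
```

Request:
arm_command([
  [0, 0, -0.005, 0, -1],
  [0.08, 0, 0, 0, -1],
  [0.08, 0, 0, 0, -1],
  [0.08, 0, 0, 0, -1],
  [0, 0, 0, 0, -1],
])

```text
clock: 30.38
eef_pos: [555.8, 35.7, 49.1]
tcp_rot: [[0.094, 0.996, 0.0], [0.996, -0.094, 0.002], [0.002, -0.0, -1.0]]
ft_force: [-0.3, 0.4, -3.7]
opening: 0.459
finger_force: 70.7
```

Run:
```python
from h import *
st()
c=cam("wrist");save(c,"w14.png",None,1.2);np.save("w14.npy",c,allow_pickle=True)
```

```text
t 30.38 pos [555.8  35.7  49.1] trk [-1.7  9.8] yaw x 84.63 F [-0.3  0.4 -3.7] open 0.459 ff 70.7 q7 -4.0
```

Request:
arm_command([
  [0.08, 0, 0, 0, -1],
  [0.08, 0, 0, 0, -1],
  [0.08, 0, 0, 0, -1],
  [0.08, 0, 0, 0, -1],
  [0, 0, 0, 0, -1],
])

```text
clock: 31.05
eef_pos: [562.0, 98.9, 49.2]
tcp_rot: [[0.095, 0.996, 0.0], [0.996, -0.095, 0.001], [0.001, 0.0, -1.0]]
ft_force: [-0.5, 0.4, -3.6]
opening: 0.456
finger_force: 70.7
```

Run:
```python
from h import *
st()
```

```text
t 31.05 pos [562.   98.9  49.2] trk [-1.4 73.3] yaw x 84.57 F [-0.5  0.4 -3.6] open 0.456 ff 70.7 q7 -10.0
```

Request:
arm_command([
  [0.06, 0, 0, 0, -1],
  [0.04, 0, 0, 0, -1],
  [0.02, 0, 0, 0, -1],
  [0, 0, 0, 0, -1],
  [0, 0, 0, 0, -1],
])

```text
clock: 31.68
eef_pos: [564.2, 119.0, 49.2]
tcp_rot: [[0.099, 0.995, -0.0], [0.995, -0.099, -0.0], [-0.0, -0.0, -1.0]]
ft_force: [-0.7, 0.0, -2.8]
opening: 0.455
finger_force: 70.7
```

Run:
```python
from h import *
st()
```

```text
t 31.68 pos [564.2 119.   49.2] trk [-1.1 93.5] yaw x 84.3 F [-0.7  0.  -2.8] open 0.455 ff 70.7 q7 -12.0
```

Request:
arm_command([
  [0.01, 0, 0, 0, -1],
  [0.01, 0, 0, 0, -1],
  [0.01, 0, 0, 0, -1],
  [0, 0, 0, 0, -1],
  [0, 0, 0, 0, -1],
])

```text
clock: 32.3
eef_pos: [564.6, 123.1, 49.2]
tcp_rot: [[0.1, 0.995, -0.001], [0.995, -0.1, -0.003], [-0.003, -0.001, -1.0]]
ft_force: [-0.5, -5.5, 0.5]
opening: 0.454
finger_force: 71.1
```

Run:
```python
from h import *
st()
```

```text
t 32.3 pos [564.6 123.1  49.2] trk [-1.1 97.7] yaw x 84.26 F [-0.5 -5.5  0.5] open 0.454 ff 71.1 q7 -13.0
```

Request:
arm_command([
  [0.01, 0, 0, 0, -1],
  [0.01, 0, 0, 0, -1],
  [0, 0, 0, 0, -1],
  [0, 0, 0, 0, -1],
  [0, 0, 0, 0, -1],
])

```text
clock: 32.92
eef_pos: [564.6, 123.2, 49.2]
tcp_rot: [[0.102, 0.995, -0.003], [0.995, -0.102, -0.007], [-0.007, -0.002, -1.0]]
ft_force: [-2.2, -10.4, 2.5]
opening: 0.456
finger_force: 71.4
```

Run:
```python
from h import *
st()
```

```text
t 32.92 pos [564.6 123.2  49.2] trk [-1.1 97.7] yaw x 84.14 F [ -2.2 -10.4   2.5] open 0.456 ff 71.4 q7 -13.0
```

Request:
arm_command([
  [-0.015, 0, 0, 0, 0.3],
  [0, 0, 0, 0, 0.3],
  [0, 0, -0.2, 0, 0.3],
  [0, 0, -0.3, 0, 0.3],
  [0, 0, -0.3, 0, 0.3],
])

```text
clock: 33.55
eef_pos: [564.9, 128.6, 211.2]
tcp_rot: [[0.096, 0.995, 0.001], [0.995, -0.096, 0.002], [0.002, 0.001, -1.0]]
ft_force: [0.8, 0.2, -1.0]
opening: 0.651
finger_force: 0.0
```

Request:
arm_command([
  [-0.26, -0.0346, -0.0625, 0, 1],
  [-0.26, -0.0346, -0.0625, 0, 1],
  [-0.26, -0.0346, -0.0625, 0, 1],
  [-0.26, -0.0346, -0.0625, 0, 1],
  [-0.26, -0.0346, -0.0625, 0, 1],
])

```text
clock: 34.17
eef_pos: [505.4, -128.8, 273.0]
tcp_rot: [[0.096, 0.995, 0.003], [0.995, -0.096, 0.001], [0.001, 0.003, -1.0]]
ft_force: [0.7, -0.8, 0.5]
opening: 0.999
finger_force: 0.0
```

Request:
arm_command([
  [-0.26, -0.0346, -0.0625, 0, 1],
  [0, 0, 0, 0, 1],
  [0, 0, 0, 0, 1],
  [0, 0, 0, 0, 1],
  [0, 0, 0, 0, 1],
])

```text
clock: 34.8
eef_pos: [493.3, -177.9, 283.8]
tcp_rot: [[0.095, 0.995, -0.001], [0.995, -0.095, 0.0], [0.0, -0.001, -1.0]]
ft_force: [0.1, 0.5, 0.0]
opening: 1.002
finger_force: 0.0
```

Run:
```python
from h import *
s=st()
c=cam("wrist");save(c,"w15.png");np.save("w15.npy",c,allow_pickle=True)
for o in feet(c):
    if 300<o[0][0]<650:print(*o)
d=np.array([438.8,-332.2,48]);tool(d)
```

```text
t 34.8 pos [ 493.3 -177.9  283.8] trk [ -43.6 -208.8] yaw x 84.53 F [0.1 0.5 0. ] open 1.002 ff 0.0 q7 14.0
[377.9 -24.6] len 94.1 yaw -5.5 area 2121
[630.2 -48.7] len 19.7 yaw -5.5 area 2164
[644.8 -79. ] len 98.6 yaw -73.9 area 2003
shares [-0.7924 -0.1962  1.1791]
```

View pics/w15.png

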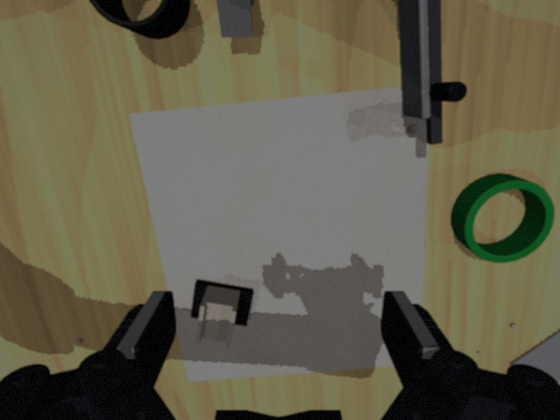

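```bash
sed -i 's/m\[290:\]=0/m[330:]=0/;s/m=(v<42).astype(np.uint8);/m=(v<42).astype(np.uint8); m[280:,:180]=0; m[280:,375:]=0;/' h.py
python3 - <<'E'
from h import *
c=np.load("w15.npy",allow_pickle=True).item()
for o in feet(c):
    if 300<o[0][0]<650:print(*o)
a,b=[onz(c,*p,12)[:2] for p in ((197,280),(254,289))]
d=b-a;print(np.linalg.norm(d),(a+b)/2,np.degrees(np.arctan2(d[1],d[0])))
E
```

```text
[377.9 -24.6] len 94.1 yaw -5.5 area 2121
[630.2 -48.7] len 19.7 yaw -5.5 area 2164
[644.8 -79. ] len 98.6 yaw -73.9 area 2003
[ 409.4 -332.1] len 69.2 yaw -16.4 area 908
69.85231815779748 [ 417.72034197 -307.82783994] -15.64647323187901
```

Request:
arm_command([
  [-0.2023, -0.0853, 0.17, 0, 1],
  [-0.2023, -0.0853, 0.17, 0, 1],
  [-0.2023, -0.0853, 0.17, 0, 1],
  [-0.2023, -0.0853, 0.17, 0.12, 1],
  [0, 0, 0, 0.122, 1],
])

```text
clock: 35.48
eef_pos: [404.0, -336.4, 145.4]
tcp_rot: [[0.295, 0.956, -0.007], [0.956, -0.295, 0.001], [-0.001, -0.007, -1.0]]
ft_force: [-0.1, 0.5, 0.9]
opening: 0.998
finger_force: 0.0
```

Request:
arm_command([
  [0, 0, 0.17, 0, 1],
  [0, 0, 0.17, 0, 1],
  [0, 0, 0.157, 0, 1],
  [0, 0, 0, 0, 1],
  [0, 0, 0, 0, -1],
])

```text
clock: 36.1
eef_pos: [409.8, -334.4, 49.6]
tcp_rot: [[0.284, 0.959, 0.001], [0.959, -0.284, -0.001], [-0.0, 0.001, -1.0]]
ft_force: [-0.9, -0.2, 0.0]
opening: 0.815
finger_force: 0.0
```

Request:
arm_command([
  [0, 0, 0, 0, -1],
  [0, 0, 0, 0, -1],
  [0, 0, 0, 0, -1],
  [0, 0, 0, 0, -1],
  [0, 0, -0.13, 0, -1],
])

```text
clock: 36.72
eef_pos: [407.4, -332.6, 73.7]
tcp_rot: [[0.285, 0.959, -0.004], [0.959, -0.285, 0.003], [0.001, -0.004, -1.0]]
ft_force: [-0.5, 0.4, -3.2]
opening: 0.457
finger_force: 71.9
```

Request:
arm_command([
  [0.22, 0.12, 0, 0, -1],
  [0.28, 0.1, 0, 0, -1],
  [0.3, 0.037, 0, 0, -1],
  [0.3, 0, 0, 0, -1],
  [0.29, 0, 0, 0, -1],
])

```text
clock: 37.35
eef_pos: [537.5, -79.9, 74.6]
tcp_rot: [[0.284, 0.959, -0.0], [0.959, -0.284, 0.0], [0.0, -0.0, -1.0]]
ft_force: [0.1, -0.4, -3.7]
opening: 0.454
finger_force: 72.0
```

Request:
arm_command([
  [0.19, 0, 0, -0.12, -1],
  [0, 0, 0, -0.1236, -1],
  [0, 0, 0, 0, -1],
  [0, 0, 0, 0, -1],
  [0, 0, 0, 0, -1],
])

```text
clock: 37.98
eef_pos: [547.8, -47.0, 74.7]
tcp_rot: [[0.1, 0.995, -0.0], [0.995, -0.1, -0.0], [-0.0, -0.0, -1.0]]
ft_force: [0.1, -0.1, -3.2]
opening: 0.455
finger_force: 72.0
```

Run:
```python
from h import *
st();tool([*t2w(-1.5,-65),50])
c=cam("wrist");save(c,"w16.png",None,1.2);np.save("w16.npy",c,allow_pickle=True)
```

```text
t 37.98 pos [547.8 -47.   74.7] trk [ -1.7 -73.3] yaw x 84.25 F [ 0.1 -0.1 -3.2] open 0.455 ff 72.0 q7 10.0
shares [0.0413 0.001  0.1237]
```

Request:
arm_command([
  [0, 0, 0.062, -0.006, -1],
  [0, 0, 0.06, 0, -1],
  [0, 0, 0, 0, -1],
  [0.12, 0, 0, 0, -1],
  [0.12, 0, 0, 0, -1],
])

```text
clock: 38.65
eef_pos: [552.8, 0.9, 50.0]
tcp_rot: [[0.095, 0.996, 0.0], [0.996, -0.095, -0.001], [-0.001, 0.0, -1.0]]
ft_force: [-0.7, -1.2, -0.4]
opening: 0.454
finger_force: 73.4
```

Request:
arm_command([
  [0.1, 0, 0, 0, -1],
  [0.1, 0, 0, 0, -1],
  [0.06, 0, 0, 0, -1],
  [0, 0, 0, 0, -1],
  [0, 0, 0, 0, -1],
])

```text
clock: 39.28
eef_pos: [557.1, 53.0, 50.1]
tcp_rot: [[0.093, 0.996, -0.001], [0.996, -0.093, -0.001], [-0.001, -0.001, -1.0]]
ft_force: [-0.0, -0.2, -3.4]
opening: 0.456
finger_force: 73.2
```

Run:
```python
from h import *
st()
```

```text
t 39.27 pos [557.1  53.   50.1] trk [-2.  27.2] yaw x 84.65 F [-0.  -0.2 -3.4] open 0.456 ff 73.2 q7 1.0
```

Request:
arm_command([
  [0.04, 0.002, 0, 0, -1],
  [0.03, 0, 0, 0, -1],
  [0.02, 0, 0, 0, -1],
  [0.01, 0, 0, 0, -1],
  [0, 0, 0, 0, -1],
])

```text
clock: 39.9
eef_pos: [559.7, 72.8, 50.4]
tcp_rot: [[0.093, 0.996, -0.0], [0.996, -0.093, -0.001], [-0.001, -0.0, -1.0]]
ft_force: [-0.3, -2.6, -2.8]
opening: 0.455
finger_force: 73.1
```

Run:
```python
from h import *
st()
```

```text
t 39.9 pos [559.7  72.8  50.4] trk [-1.2 47.1] yaw x 84.65 F [-0.3 -2.6 -2.8] open 0.455 ff 73.1 q7 -1.0
```

Contact may be beginning; push a bit more to confirm tightness.

Request:
arm_command([
  [0.01, 0, 0, 0, -1],
  [0.01, 0, 0, 0, -1],
  [0.01, 0, 0, 0, -1],
  [0, 0, 0, 0, -1],
  [0, 0, 0, 0, -1],
])

```text
clock: 40.52
eef_pos: [559.6, 73.0, 50.5]
tcp_rot: [[0.097, 0.995, -0.002], [0.995, -0.097, -0.007], [-0.007, -0.001, -1.0]]
ft_force: [-2.2, -10.7, 1.1]
opening: 0.455
finger_force: 73.4
```

Run:
```python
from h import *
st()
```

```text
t 40.52 pos [559.6  73.   50.5] trk [-1.3 47.3] yaw x 84.46 F [ -2.2 -10.7   1.1] open 0.455 ff 73.4 q7 -2.0
```

Request:
arm_command([
  [-0.015, 0, 0, 0, 0.3],
  [0, 0, 0, 0, 0.3],
  [0, 0, -0.2, 0, 0.3],
  [0, 0, -0.3, 0, 0.3],
  [0, 0, -0.3, 0, 1],
])

```text
clock: 41.15
eef_pos: [560.1, 78.4, 212.4]
tcp_rot: [[0.091, 0.996, 0.0], [0.996, -0.091, 0.001], [0.001, 0.0, -1.0]]
ft_force: [1.2, 1.3, -0.0]
opening: 0.841
finger_force: 0.0
```

Request:
arm_command([
  [0.2, -0.1, -0.1, 0, 1],
  [0.2, -0.1, -0.2, 0, 1],
  [0.1, -0.1, -0.2, 0, 1],
  [0, 0, 0, 0, 1],
  [0, 0, 0, 0, 1],
])

```text
clock: 41.78
eef_pos: [509.4, 182.0, 310.4]
tcp_rot: [[0.092, 0.996, 0.0], [0.996, -0.092, 0.0], [0.0, 0.0, -1.0]]
ft_force: [0.1, -0.5, -0.5]
opening: 1.0
finger_force: 0.0
```

Run:
```python
from h import *
s=st()
c=cam("wrist");save(c,"w17.png",None,1.4);np.save("w17.npy",c,allow_pickle=True)
```

```text
t 41.77 pos [509.4 182.  310.4] trk [-61.6 151. ] yaw x 84.73 F [ 0.1 -0.5 -0.5] open 1.0 ff 0.0 q7 -25.0
```

View pics/w17.png

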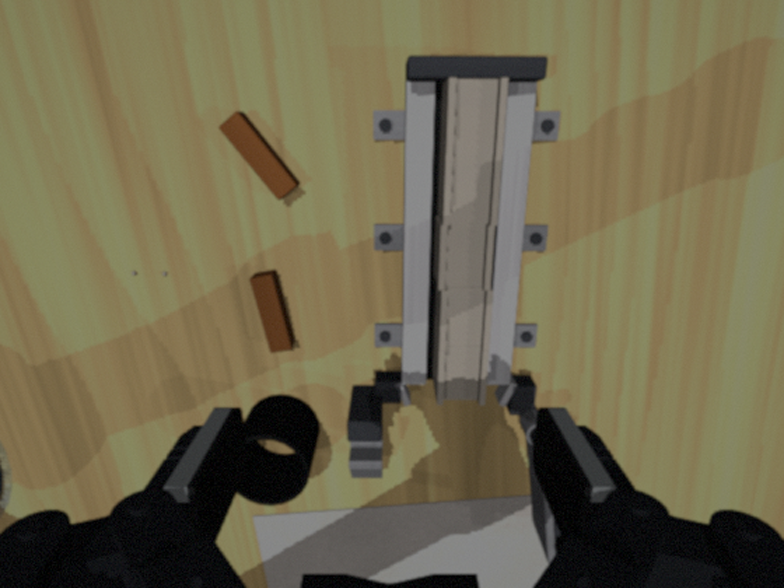

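```bash
cat >> h.py <<'E'
def cores(c,z=20):
    h=cv2.cvtColor(c["image"],cv2.COLOR_RGB2HSV)
    m=((h[:,:,0]<14)&(h[:,:,1]>150)&(h[:,:,2]>35)).astype(np.uint8)
    m=cv2.morphologyEx(m,cv2.MORPH_OPEN,np.ones((3,3)))
    out=[]
    for ct in cv2.findContours(m,cv2.RETR_EXTERNAL,cv2.CHAIN_APPROX_NONE)[0]:
        if cv2.contourArea(ct)<300: continue
        w=np.array([onz(c,u,v,z)[:2] for u,v in ct[:,0]]).astype(np.float32)
        r=cv2.minAreaRect(w);b=cv2.boxPoints(r);e=b[1]-b[0];f=b[2]-b[1]
        if np.linalg.norm(f)>np.linalg.norm(e):e=f
        if e[1]<0:e=-e
        out.append((np.round(r[0],1),np.round(r[1],1),round(float(np.degrees(np.arctan2(e[1],e[0]))),1),b.round(0).tolist()))
    return out
E
python3 - <<'E'
from h import *
c=np.load("w17.npy",allow_pickle=True).item()
for o in cores(c):print(o)
P=[(236,112),(221,127),(283,198),(298,183)],[(252,278),(275,271),(294,346),(272,352)]
for p in P:
    w=np.array([onz(c,u/1.4,v/1.4,20)[:2] for u,v in p]);print(w.round(1).tolist(),w.mean(0).round(1))
for p in ((408,60),(546,60)):print("stop",w2t(onz(c,p[0]/1.4,p[1]/1.4,45)))
for p in ((446,78),(508,78),(437,402),(486,403)):print("rim",w2t(onz(c,p[0]/1.4,p[1]/1.4,57)))
E
```

```text
[[404.4, 288.8], [391.1, 279.3], [429.5, 222.3], [443.1, 232.7]] [417.  255.8]
[[393.1, 159.3], [413.3, 163.6], [418.7, 94.8], [398.5, 90.9]] [405.9 127.2]
stop [-48.11990844 280.37667282]
stop [ 46.55669786 280.67241499]
rim [-22.83104919 268.09584675]
rim [ 18.8167267  268.22554607]
rim [-20.53685924  21.60788889]
rim [20.201579   20.78513869]
```

Request:
arm_command([
  [-0.08, -0.1225, 0.2, 0, 0.1],
  [-0.08, -0.1225, 0.2, 0, 0.1],
  [-0.08, -0.1225, 0.2, 0, 0.1],
  [-0.08, -0.1225, 0.2, -0.1, 0.1],
  [0, 0, 0, -0.117, 0.1],
], newtons=40)

```text
clock: 42.45
eef_pos: [398.8, 122.2, 144.8]
tcp_rot: [[-0.077, 0.997, -0.014], [0.997, 0.077, -0.007], [-0.006, -0.014, -1.0]]
ft_force: [0.4, 0.7, 1.4]
opening: 0.549
finger_force: 0.0
```

Request:
arm_command([
  [0, 0, 0.2, 0, 0.1],
  [0, 0, 0.2, 0, 0.1],
  [0, 0, 0.1, 0, 0.1],
  [0, 0, 0, 0, 0.1],
  [0, 0, 0, 0, 0.1],
])

```text
clock: 43.08
eef_pos: [406.4, 126.3, 50.5]
tcp_rot: [[-0.076, 0.997, 0.0], [0.997, 0.076, -0.001], [-0.001, -0.0, -1.0]]
ft_force: [0.8, -0.7, 1.1]
opening: 0.551
finger_force: 0.0
```

Run:
```python
from h import *
s=st();tool([405.9,127.2,31])
c=cam("wrist");save(c,"w18.png",None,1.2);np.save("w18.npy",c,allow_pickle=True)
for o in cores(c):print(o)
```

```text
t 43.08 pos [406.4 126.3  50.5] trk [-158.9   85.8] yaw x 94.35 F [ 0.8 -0.7  1.1] open 0.551 ff 0.0 q7 -6.0
shares [ 0.0047 -0.0023  0.0976]
```

View pics/w18.png

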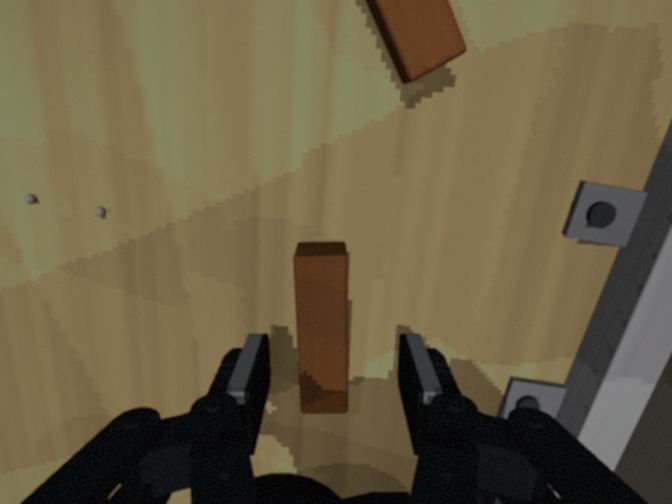

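Run:
```python
from h import *
c=np.load("w18.npy",allow_pickle=True).item()
a,b=onz(c,321/1.2,256/1.2,20),onz(c,325/1.2,412/1.2,20);print(a,b,(a+b)/2,np.linalg.norm(a-b))
tool([*((a+b)/2)[:2],31])
```

```text
[400.14218807 160.46946344  20.        ] [406.31677721  92.69460309  20.        ] [403.22948264 126.58203326  20.        ] 68.05554530164032
shares [ 0.0003 -0.0182  0.0999]
```

Request:
arm_command([
  [0, -0.018, 0.05, 0, 0.1],
  [0, 0, 0.05, 0, 0.1],
  [0, 0, 0, 0, 0.1],
  [0, 0, 0, 0, -1],
  [0, 0, 0, 0, -1],
])

```text
clock: 43.75
eef_pos: [403.0, 127.0, 30.8]
tcp_rot: [[-0.077, 0.997, 0.001], [0.997, 0.077, 0.0], [0.0, 0.001, -1.0]]
ft_force: [0.3, 0.6, 0.3]
opening: 0.22
finger_force: 39.4
```

Request:
arm_command([
  [0, 0, 0, 0, -1],
  [0, 0, 0, 0, -1],
  [0, 0, 0, 0, -1],
  [0, 0, -0.2, 0, -1],
  [0, 0, -0.3, 0, -1],
])

```text
clock: 44.38
eef_pos: [400.4, 125.9, 129.7]
tcp_rot: [[-0.078, 0.997, -0.005], [0.997, 0.078, -0.004], [-0.004, -0.005, -1.0]]
ft_force: [0.4, 1.7, -0.8]
opening: 0.221
finger_force: 39.5
```

Request:
arm_command([
  [-0.022, 0.2, 0, 0, -1],
  [-0.022, 0.2, 0, 0, -1],
  [-0.022, 0.2, 0, 0, -1],
  [0, 0.2, 0, 0.11, -1],
  [0, 0, 0, 0.1076, -1],
])

```text
clock: 45.0
eef_pos: [565.9, 126.0, 130.3]
tcp_rot: [[0.096, 0.995, 0.003], [0.995, -0.096, -0.001], [-0.001, 0.003, -1.0]]
ft_force: [-0.8, -0.6, -0.7]
opening: 0.222
finger_force: 39.5
```

Request:
arm_command([
  [0, 0, 0, 0, -1],
  [0, 0, 0, 0, -1],
  [0, 0, 0, 0, -1],
  [0, 0, 0, 0, -1],
  [0, 0, 0, 0, -1],
])

```text
clock: 45.62
eef_pos: [562.9, 126.1, 130.5]
tcp_rot: [[0.093, 0.996, 0.0], [0.996, -0.093, 0.0], [0.0, 0.0, -1.0]]
ft_force: [-0.9, -0.3, -0.1]
opening: 0.223
finger_force: 39.5
```

Run:
```python
from h import *
s=st();tool([*t2w(-2,100),82])
c=cam("wrist");save(c,"w19.png",None,1.2);np.save("w19.npy",c,allow_pickle=True)
```

```text
t 45.62 pos [562.9 126.1 130.5] trk [ -3.1 100.5] yaw x 84.67 F [-0.9 -0.3 -0.1] open 0.223 ff 39.5 q7 -8.0
shares [-0.0024  0.0056  0.2426]
```

View pics/w19.png

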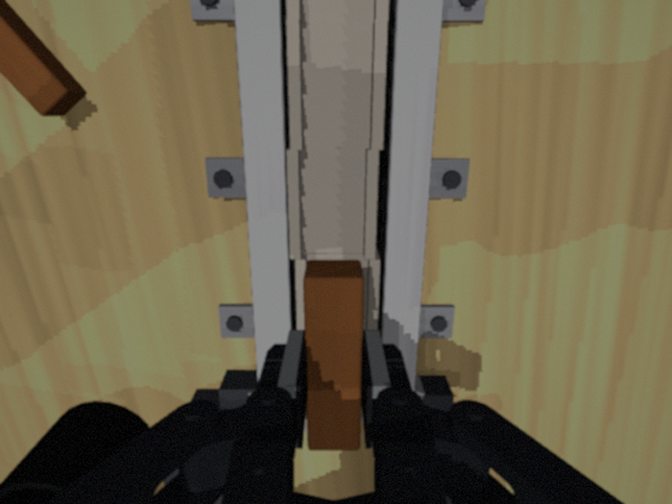

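Request:
arm_command([
  [0, 0, 0.1, 0, -1],
  [0, 0, 0.1, 0, -1],
  [0, 0, 0.04, 0, -1],
  [0, 0, 0.012, 0, -1],
  [0, 0, 0, 0, -1],
])

```text
clock: 46.3
eef_pos: [562.5, 125.7, 79.5]
tcp_rot: [[0.094, 0.996, -0.002], [0.996, -0.094, -0.0], [-0.001, -0.002, -1.0]]
ft_force: [-0.3, -0.2, -0.7]
opening: 0.22
finger_force: 39.6
```

Run:
```python
from h import *
st()
```

```text
t 46.3 pos [562.5 125.7  79.5] trk [ -3.5 100. ] yaw x 84.63 F [-0.3 -0.2 -0.7] open 0.22 ff 39.6 q7 -5.0
```

Request:
arm_command([
  [0, 0, 0, 0, -0.2],
  [0, 0, 0, 0, -0.2],
  [0, 0, -0.25, 0, -0.2],
  [0, 0, -0.25, 0, 0.1],
  [0.1158, -0.157, 0, 0, 0.1],
])

```text
clock: 46.92
eef_pos: [540.0, 149.9, 185.6]
tcp_rot: [[0.1, 0.995, 0.013], [0.995, -0.1, 0.003], [0.004, 0.013, -1.0]]
ft_force: [0.4, 1.1, -0.3]
opening: 0.554
finger_force: 0.0
```

Request:
arm_command([
  [0.1158, -0.157, 0, 0, 0.1],
  [0.1158, -0.157, 0, 0, 0.1],
  [0.1158, -0.157, 0, 0, 0.1],
  [0.1158, -0.157, 0, -0.2205, 0.1],
  [0, 0, 0, -0.2205, 0.1],
])

```text
clock: 47.55
eef_pos: [414.7, 259.1, 179.9]
tcp_rot: [[-0.262, 0.965, -0.001], [0.965, 0.262, 0.001], [0.002, -0.001, -1.0]]
ft_force: [0.5, -0.3, 0.8]
opening: 0.552
finger_force: 0.0
```

Request:
arm_command([
  [0, 0, 0.2, -0.2205, 0.1],
  [0, 0, 0.2, -0.2205, 0.1],
  [0, 0, 0.2, 0, 0.1],
  [0, 0, 0.05, 0, 0.1],
  [0, 0, 0, 0, 0.1],
])

```text
clock: 48.18
eef_pos: [417.7, 255.8, 50.0]
tcp_rot: [[-0.564, 0.826, -0.0], [0.826, 0.564, -0.001], [-0.0, -0.0, -1.0]]
ft_force: [0.7, 0.4, -0.8]
opening: 0.551
finger_force: 0.0
```

Run:
```python
from h import *
s=st();tool([417,255.8,31])
c=cam("wrist");save(c,"w20.png",None,1.2);np.save("w20.npy",c,allow_pickle=True)
h=cv2.cvtColor(c["image"],cv2.COLOR_RGB2HSV);m=((h[:,:,0]<13)&(h[:,:,1]>150)&(h[:,:,2]<95)).astype(np.uint8)
m=cv2.morphologyEx(m,cv2.MORPH_OPEN,np.ones((5,5)))
for ct in cv2.findContours(m,cv2.RETR_EXTERNAL,cv2.CHAIN_APPROX_NONE)[0]:
    if cv2.contourArea(ct)>800:print(cv2.contourArea(ct),cv2.boxPoints(cv2.minAreaRect(ct)).round(0).tolist())
```

```text
t 48.17 pos [417.7 255.8  50. ] trk [-160.   215.8] yaw x 124.32 F [ 0.7  0.4 -0.8] open 0.551 ff 0.0 q7 11.0
shares [ 0.0019 -0.0029  0.0952]
```

```bash
cat >> h.py <<'E'
def corepix(c,z=20):
    im=cv2.GaussianBlur(c["image"],(5,5),0);h=cv2.cvtColor(im,cv2.COLOR_RGB2HSV).astype(int)
    R=im.astype(int); m=((R[:,:,0]>35)&(R[:,:,0]>2.2*R[:,:,2])&(R[:,:,0]>1.75*R[:,:,1])).astype(np.uint8)
    out=[]
    for ct in cv2.findContours(m,cv2.RETR_EXTERNAL,cv2.CHAIN_APPROX_NONE)[0]:
        if cv2.contourArea(ct)<500: continue
        b=cv2.boxPoints(cv2.minAreaRect(ct)); out.append((cv2.contourArea(ct),b.round(0).tolist(),np.array([onz(c,*p,z)[:2] for p in b]).mean(0).round(1)))
    return out
E
python3 - <<'E'
from h import *
for f in ("w18","w20"):
    c=np.load(f+".npy",allow_pickle=True).item();print(f,c["image"][283,269],c["image"][300,269],c["image"][260,275])
    for o in corepix(c):print(o)
    print("tcp px",proj(c,[*(np.array([406.4,126.3]) if f=="w18" else np.array([417.7,255.8])),20]))
E
```

```text
w18 [85 52 28] [86 52 28] [85 51 29]
tcp px (np.float64(276.0158144611418), np.float64(283.6053047467248))
w20 [81 50 22] [84 52 28] [93 58 32]
tcp px (np.float64(276.51963581183895), np.float64(283.3295654226334))
```

```bash
sed -i 's/2.2\*R/2.3*R/;s/1.75\*R/1.5*R/' h.py
python3 - <<'E'
from h import *
for f in ("w18","w20"):
    c=np.load(f+".npy",allow_pickle=True).item()
    for o in corepix(c):print(f,o)
E
```

```text
w18 (5367.5, [[245.0, 203.0], [287.0, 202.0], [290.0, 342.0], [249.0, 343.0]], array([402.4, 129.1]))
w18 (3183.5, [[311.0, 0.0], [362.0, -22.0], [391.0, 46.0], [339.0, 68.0]], array([425.9, 236.2]))
w20 (5418.5, [[250.0, 339.0], [253.0, 198.0], [295.0, 198.0], [292.0, 340.0]], array([413.4, 258.7]))
```

Request:
arm_command([
  [0, -0.01, 0.05, 0, 0.1],
  [0, 0, 0.045, 0, 0.1],
  [0, 0, 0, 0, 0.1],
  [0, 0, 0, 0, -1],
  [0, 0, 0, 0, -1],
])

```text
clock: 48.85
eef_pos: [416.4, 255.1, 31.5]
tcp_rot: [[-0.564, 0.826, 0.001], [0.826, 0.564, 0.001], [0.0, 0.001, -1.0]]
ft_force: [0.2, -0.2, -0.7]
opening: 0.224
finger_force: 39.3
```

Request:
arm_command([
  [0, 0, 0, 0, -1],
  [0, 0, 0, 0, -1],
  [0, 0, 0, 0, -1],
  [0, 0, -0.2, 0, -1],
  [0, 0, -0.3, 0, -1],
])

```text
clock: 49.48
eef_pos: [413.7, 253.5, 129.9]
tcp_rot: [[-0.564, 0.825, -0.005], [0.825, 0.564, -0.005], [-0.001, -0.007, -1.0]]
ft_force: [0.6, 1.4, -0.7]
opening: 0.223
finger_force: 39.3
```

Request:
arm_command([
  [-0.1504, 0.1325, 0, 0, -1],
  [-0.1504, 0.1325, 0, 0, -1],
  [-0.1504, 0.1325, 0, 0, -1],
  [-0.1504, 0.1325, 0, 0.2209, -1],
  [0, 0, 0, 0.2209, -1],
])

```text
clock: 50.1
eef_pos: [574.3, 212.6, 130.9]
tcp_rot: [[-0.24, 0.971, 0.003], [0.971, 0.24, -0.002], [-0.003, 0.002, -1.0]]
ft_force: [0.2, 0.0, 0.2]
opening: 0.221
finger_force: 39.3
```

Request:
arm_command([
  [0, 0, 0, 0.2209, -1],
  [0, 0, 0, 0.2209, -1],
  [0, 0, 0, 0, -1],
  [0, 0, 0, 0, -1],
  [0, 0, 0, 0, -1],
])

```text
clock: 50.72
eef_pos: [571.1, 215.3, 130.9]
tcp_rot: [[0.093, 0.996, -0.0], [0.996, -0.093, 0.0], [0.0, -0.0, -1.0]]
ft_force: [0.2, -0.0, -0.6]
opening: 0.217
finger_force: 39.3
```

Run:
```python
from h import *
s=st();tool([*t2w(-2.5,190),80])
c=cam("wrist");save(c,"w21.png",None,1.2);np.save("w21.npy",c,allow_pickle=True)
for o in corepix(c):print(o)
# rim edges row profile
g=cv2.cvtColor(c["image"],cv2.COLOR_RGB2GRAY)
for v in (60,120,180):print(v,g[v,200:350:3].tolist())
```

```text
t 50.73 pos [571.1 215.3 130.9] trk [ -3.4 190. ] yaw x 84.66 F [ 0.2 -0.  -0.6] open 0.217 ff 39.3 q7 -13.0
shares [-0.0003  0.0048  0.2545]
(8171.0, [[252.0, 416.0], [255.0, 209.0], [303.0, 210.0], [300.0, 416.0]], array([564.1, 136.6]))
60 [123, 124, 130, 132, 134, 134, 135, 134, 133, 127, 129, 127, 125, 128, 128, 129, 126, 122, 125, 125, 123, 124, 121, 121, 120, 122, 123, 120, 122, 125, 126, 125, 127, 128, 128, 130, 129, 131, 132, 129, 128, 129, 130, 129, 130, 133, 132, 133, 130, 129]
120 [121, 115, 141, 140, 139, 141, 142, 142, 142, 143, 143, 139, 132, 27, 64, 121, 121, 117, 83, 107, 117, 120, 120, 120, 119, 121, 120, 119, 121, 117, 114, 114, 114, 115, 115, 113, 103, 110, 120, 119, 73, 2, 101, 143, 142, 142, 141, 142, 137, 141]
180 [114, 114, 110, 142, 141, 137, 138, 143, 142, 141, 142, 142, 137, 104, 3, 109, 121, 122, 79, 118, 121, 121, 121, 120, 120, 120, 123, 121, 121, 115, 116, 116, 116, 115, 116, 117, 91, 121, 122, 99, 8, 92, 142, 141, 143, 142, 142, 137, 142, 141]
```

Request:
arm_command([
  [0, 0.008, 0.1, 0, -1],
  [0, 0, 0.1, 0, -1],
  [0, 0, 0.04, 0, -1],
  [0, 0, 0.016, 0, -1],
  [0, 0, 0, 0, -1],
])

```text
clock: 51.4
eef_pos: [573.0, 214.9, 79.7]
tcp_rot: [[0.095, 0.996, 0.0], [0.996, -0.095, -0.0], [-0.0, 0.0, -1.0]]
ft_force: [-0.1, -0.0, -1.2]
opening: 0.222
finger_force: 39.3
```

Request:
arm_command([
  [0, 0, 0, 0, -1],
  [0, 0, 0, 0, -0.2],
  [0, 0, 0, 0, -0.2],
  [0, 0, 0, 0, -0.2],
  [0, 0, 0, 0, -0.2],
])

```text
clock: 52.02
eef_pos: [572.9, 215.2, 79.9]
tcp_rot: [[0.094, 0.996, 0.0], [0.996, -0.094, 0.0], [0.0, 0.0, -1.0]]
ft_force: [0.1, -0.3, -0.3]
opening: 0.4
finger_force: 0.0
```

Request:
arm_command([
  [0, 0, -0.2, 0, -0.2],
  [-0.1, 0, -0.3, 0, 0.1],
  [-0.1, 0, -0.3, 0, 0.1],
  [-0.1, 0, -0.3, 0, 0.1],
  [0, 0, 0, 0, 0.1],
])

```text
clock: 52.65
eef_pos: [571.3, 153.4, 304.3]
tcp_rot: [[0.099, 0.995, 0.012], [0.995, -0.099, 0.005], [0.006, 0.011, -1.0]]
ft_force: [0.4, 0.3, -0.1]
opening: 0.551
finger_force: 0.0
```

Request:
arm_command([
  [0, 0, 0, 0, 0.1],
  [0, 0, 0, 0, 0.1],
  [0, 0, 0, 0, 0.1],
  [0, 0, 0, 0, 0.1],
  [0, 0, 0, 0, 0.1],
])

```text
clock: 53.28
eef_pos: [567.2, 156.2, 297.2]
tcp_rot: [[0.094, 0.996, -0.001], [0.996, -0.094, -0.001], [-0.001, -0.001, -1.0]]
ft_force: [-0.4, 0.5, -0.3]
opening: 0.55
finger_force: 0.0
```

Run:
```python
from h import *
s=st()
c=cam("wrist");save(c,"w22.png",None,1.2);np.save("w22.npy",c,allow_pickle=True)
for o in corepix(c,68):
    w=np.array([w2t(onz(c,*p,68)) for p in o[1]]);print(o[0],o[1],"trk",w.round(1).tolist(),w.mean(0).round(1))
```

```text
t 53.27 pos [567.2 156.2 297.2] trk [ -1.7 130.8] yaw x 84.59 F [-0.4  0.5 -0.3] open 0.55 ff 0.0 q7 -15.0
1008.0 [[268.0, 178.0], [285.0, 178.0], [285.0, 242.0], [268.0, 242.0]] trk [[-10.7, 135.8], [6.0, 135.8], [6.4, 68.0], [-11.2, 68.0]] [ -2.4 101.9]
1276.5 [[270.0, 80.0], [288.0, 80.0], [288.0, 154.0], [270.0, 154.0]] trk [[-8.1, 225.4], [8.0, 225.4], [8.7, 159.2], [-8.6, 159.2]] [  0.  192.3]
```

Run:
```python
from h import *
c=np.load("w15.npy",allow_pickle=True).item()
for p in ((459,91),(455,91)):
    for z in (100,):print(onz(c,*p,z).round(1),w2t(onz(c,*p,z)).round(1))
print("pred px",proj(c,[*t2w(98,-122.3),100]),proj(c,[*t2w(98,-122.3),62]))
g=c["image"].sum(2);ys,xs=np.nonzero(g[75:110,442:480]<60);print(xs.min()+442,xs.max()+442,ys.min()+75,ys.max()+75)
tool([642.5,-105.2,180])
```

```text
[ 644.2 -106.6  100. ] [  99.9 -123.4]
[ 641.1 -106.3  100. ] [  96.7 -123.4]
pred px (np.float64(456.8264789322966), np.float64(89.47113312161159)) (np.float64(436.9104171895643), np.float64(89.77215435457467))
442 465 83 100
shares [-1.265   0.4983  0.5874]
```

Request:
arm_command([
  [-0.211, 0.083, 0.09, 0, 0],
  [-0.211, 0.083, 0.09, 0, 0],
  [-0.211, 0.083, 0.09, 0, 0],
  [-0.211, 0.083, 0.09, 0, 0],
  [-0.211, 0.083, 0.09, 0, 0],
], newtons=50)

```text
clock: 53.95
eef_pos: [630.5, -62.8, 207.2]
tcp_rot: [[0.094, 0.996, 0.0], [0.996, -0.094, 0.0], [0.0, 0.0, -1.0]]
ft_force: [0.1, 0.2, 1.0]
opening: 0.502
finger_force: 0.0
```

Request:
arm_command([
  [-0.212, 0.083, 0.09, -0.195, 0],
  [0, 0, 0, 0, 0],
  [0, 0, 0, 0, 0],
  [0, 0, 0, 0, 0],
  [0, 0, 0, 0, 0],
])

```text
clock: 54.58
eef_pos: [643.0, -103.4, 190.2]
tcp_rot: [[-0.061, 0.998, 0.001], [0.998, 0.061, 0.001], [0.001, 0.001, -1.0]]
ft_force: [0.1, -0.5, -0.2]
opening: 0.5
finger_force: 0.0
```

Run:
```python
from h import *
st();tool([642.5,-106,90])
c=cam("wrist");save(c,"w23.png");np.save("w23.npy",c,allow_pickle=True)
u,v=proj(c,[642.5,-106,100]);print(u,v)
g=c["image"].sum(2);v=int(v)
for dv in (-20,-10,0,10):print(g[v+dv,int(u)-60:int(u)+60:4].tolist())
```

```text
t 54.58 pos [ 643.  -103.4  190.2] trk [  98.4 -120.4] yaw x 93.52 F [ 0.1 -0.5 -0.2] open 0.5 ff 0.0 q7 26.0
shares [-0.0133 -0.0038  0.5008]
275.3133053100314 239.82298196992375
[388, 381, 381, 389, 389, 381, 390, 391, 387, 382, 388, 279, 286, 98, 23, 10, 28, 13, 103, 350, 358, 322, 301, 317, 324, 337, 335, 328, 322, 352]
[393, 387, 385, 385, 381, 380, 382, 384, 386, 385, 387, 280, 301, 21, 1, 38, 17, 17, 48, 274, 333, 315, 303, 321, 313, 338, 328, 325, 342, 345]
[384, 393, 391, 393, 379, 392, 384, 390, 389, 374, 384, 281, 290, 58, 29, 33, 26, 33, 31, 266, 230, 317, 302, 324, 325, 340, 328, 327, 349, 344]
[389, 391, 393, 385, 383, 394, 385, 397, 387, 387, 385, 394, 391, 386, 100, 29, 47, 95, 263, 392, 343, 336, 334, 348, 344, 328, 325, 335, 348, 338]
```

Request:
arm_command([
  [-0.013, 0, 0.2, 0, 0],
  [0, 0, 0.2, 0, 0],
  [0, 0, 0.1, 0, 0],
  [0, 0, 0, 0, 0],
  [0, 0, 0, 0, -1],
])

```text
clock: 55.25
eef_pos: [644.0, -108.5, 91.4]
tcp_rot: [[-0.059, 0.998, 0.003], [0.998, 0.059, -0.001], [-0.001, 0.003, -1.0]]
ft_force: [0.1, 1.0, 0.4]
opening: 0.302
finger_force: 0.0
```

Request:
arm_command([
  [0, 0, 0, 0, -1],
  [0, 0, 0, 0, -1],
  [0, 0, 0, 0, -1],
  [0, 0, 0, 0, -1],
  [0, 0, 0, 0, -1],
])

```text
clock: 55.88
eef_pos: [644.2, -108.6, 91.7]
tcp_rot: [[-0.058, 0.998, 0.003], [0.998, 0.058, -0.0], [-0.0, 0.003, -1.0]]
ft_force: [-0.1, -0.3, 6.0]
opening: 0.17
finger_force: 48.9
```

Request:
arm_command([
  [0.01, 0, -0.03, 0, -1],
  [0.015, 0, -0.03, 0, -1],
  [0.02, 0, -0.03, 0, -1],
  [0, 0, 0, 0, -1],
  [0, 0, 0, 0, -1],
])

```text
clock: 56.5
eef_pos: [641.8, -98.9, 107.5]
tcp_rot: [[-0.059, 0.998, -0.001], [0.998, 0.059, 0.0], [0.0, -0.001, -1.0]]
ft_force: [0.2, -0.9, -4.0]
opening: 0.17
finger_force: 48.8
```

Run:
```python
from h import *
st()
```

```text
t 56.5 pos [641.8 -98.9 107.5] trk [  96.8 -116.1] yaw x 93.36 F [ 0.2 -0.9 -4. ] open 0.17 ff 48.8 q7 28.0
```

Request:
arm_command([
  [-0.002, -0.0797, 0, 0.2, -1],
  [-0.002, -0.0797, 0, 0.2, -1],
  [-0.002, -0.0797, 0, 0.2, -1],
  [-0.002, -0.0797, 0, 0.2, -1],
  [0, 0, 0, 0, -1],
])

```text
clock: 57.12
eef_pos: [578.8, -89.2, 107.4]
tcp_rot: [[0.538, 0.843, -0.002], [0.843, -0.538, 0.001], [-0.0, -0.002, -1.0]]
ft_force: [-0.8, -1.8, -2.9]
opening: 0.165
finger_force: 49.2
```

Request:
arm_command([
  [-0.002, -0.0797, 0, 0.2, -1],
  [-0.002, -0.0797, 0, 0.2, -1],
  [-0.002, -0.0797, 0, 0.2, -1],
  [-0.002, -0.0797, 0, 0.2, -1],
  [0, 0, 0, 0, -1],
])

```text
clock: 57.75
eef_pos: [533.9, -44.7, 107.3]
tcp_rot: [[0.93, 0.368, -0.004], [0.368, -0.93, 0.001], [-0.003, -0.002, -1.0]]
ft_force: [-4.0, -2.6, -0.6]
opening: 0.17
finger_force: 50.0
```

Run:
```python
from h import *
st();tool([*t2w(-29,-27),107.5])
```

```text
t 57.75 pos [533.9 -44.7 107.3] trk [-15.8 -72.3] yaw x 21.58 F [-4.  -2.6 -0.6] open 0.17 ff 50.0 q7 -37.0
shares [ 0.0442 -0.2317 -0.0008]
```

Request:
arm_command([
  [0.001, -0.0797, 0, 0.2, -1],
  [0.001, -0.0797, 0, 0.2, -1],
  [0, 0, 0, 0, -1],
  [0, 0, 0, 0, -1],
  [0, 0, 0, 0, -1],
])

```text
clock: 58.38
eef_pos: [523.9, -14.6, 107.2]
tcp_rot: [[0.998, 0.062, -0.007], [0.062, -0.998, 0.003], [-0.007, -0.003, -1.0]]
ft_force: [-7.7, -1.3, 3.2]
opening: 0.172
finger_force: 50.3
```

Run:
```python
from h import *
st();tool([*t2w(-29,-27),107.5])
```

```text
t 58.38 pos [523.9 -14.6 107.2] trk [-28.6 -43.3] yaw x 3.58 F [-7.7 -1.3  3.2] open 0.172 ff 50.3 q7 -55.0
shares [ 0.0108 -0.0808 -0.0015]
```

Request:
arm_command([
  [-0.002, -0.04, 0, 0.1, -1],
  [-0.002, -0.04, 0, 0.1, -1],
  [0, 0, 0, 0, -1],
  [0, 0, 0, 0, -1],
  [0, 0, 0, 0, -1],
])

```text
clock: 59.0
eef_pos: [522.5, 1.6, 107.1]
tcp_rot: [[0.995, -0.095, -0.008], [-0.095, -0.996, 0.003], [-0.009, -0.003, -1.0]]
ft_force: [-8.0, -0.6, 3.8]
opening: 0.167
finger_force: 50.4
```

Run:
```python
from h import *
st();tool([*t2w(-37.5,-26.5),91])
```

```text
t 59.0 pos [522.5   1.6 107.1] trk [-31.5 -27.3] yaw x -5.43 F [-8.  -0.6  3.8] open 0.167 ff 50.4 q7 -64.0
shares [-0.0291 -0.0038  0.0808]
```

Request:
arm_command([
  [-0.015, -0.006, 0.03, 0, -1],
  [-0.012, 0, 0.03, 0, -1],
  [-0.008, 0, 0.025, 0, -1],
  [0, 0, 0, 0, -1],
  [0, 0, 0, 0, -1],
])

```text
clock: 59.62
eef_pos: [516.8, 2.3, 91.6]
tcp_rot: [[0.995, -0.095, -0.006], [-0.095, -0.995, 0.003], [-0.006, -0.003, -1.0]]
ft_force: [-11.0, -1.7, 13.1]
opening: 0.168
finger_force: 52.8
```

Run:
```python
from h import *
st()
```

```text
t 59.62 pos [516.8   2.3  91.6] trk [-37.3 -27.1] yaw x -5.47 F [-11.   -1.7  13.1] open 0.168 ff 52.8 q7 -64.0
```

Request:
arm_command([
  [0, 0, 0, 0, 0],
  [0, 0, 0, 0, 0],
  [0, 0, -0.1, 0, 0],
  [0, 0, -0.2, 0, 0],
  [0, 0, -0.265, 0, 0],
])

```text
clock: 60.25
eef_pos: [518.9, 3.8, 204.5]
tcp_rot: [[0.995, -0.096, -0.001], [-0.096, -0.995, 0.0], [-0.001, -0.0, -1.0]]
ft_force: [1.5, 0.4, 0.2]
opening: 0.501
finger_force: 0.0
```

Request:
arm_command([
  [0, 0, 0, -0.2121, 1],
  [0, 0, 0, -0.2121, 1],
  [0, 0, 0, -0.2121, 1],
  [0, 0, 0, -0.2121, 1],
  [0, 0, 0, -0.2121, 1],
])

```text
clock: 60.88
eef_pos: [519.8, 3.6, 204.4]
tcp_rot: [[0.737, 0.676, 0.002], [0.676, -0.737, 0.001], [0.002, 0.001, -1.0]]
ft_force: [0.2, 0.3, -0.1]
opening: 0.999
finger_force: 0.0
```

Request:
arm_command([
  [0, 0, 0, -0.2121, 1],
  [0, 0, 0, -0.2121, 1],
  [0, 0, 0, -0.2121, 1],
  [0, 0, 0, -0.2121, 1],
  [0, 0, 0, -0.2121, 1],
])

```text
clock: 61.5
eef_pos: [519.7, 3.5, 204.4]
tcp_rot: [[-0.004, 1.0, 0.002], [1.0, 0.004, 0.001], [0.001, 0.002, -1.0]]
ft_force: [0.5, -0.6, -0.5]
opening: 1.001
finger_force: 0.0
```

Request:
arm_command([
  [0.066, 0.196, 0, 0, 1],
  [0, 0, 0, 0, 1],
  [0, 0, 0, 0, 1],
  [0, 0, 0, 0, 1],
  [0, 0, 0, 0, 1],
])

```text
clock: 62.12
eef_pos: [557.3, 15.7, 203.8]
tcp_rot: [[0.004, 1.0, -0.0], [1.0, -0.004, 0.001], [0.001, -0.0, -1.0]]
ft_force: [0.2, -0.4, -0.6]
opening: 0.997
finger_force: 0.0
```

Run:
```python
from h import *
s=st()
c=cam("wrist");save(c,"w24.png",None,1.4);np.save("w24.npy",c,allow_pickle=True)
c2=np.load("w2.npy",allow_pickle=True).item()
def dark(c,p,z):  # knob top disc: dark pixels near its expected pixel
    u,v=proj(c,[*t2w(*p),z]);g=c["image"].sum(2);m=np.zeros(g.shape,bool)
    y0,x0=int(v)-20,int(u)-16;sub=g[y0:y0+45,x0:x0+32]<45
    ys,xs=np.nonzero(sub);return (xs.min()+x0,xs.max()+x0,ys.min()+y0,ys.max()+y0,len(xs)),(round(u,1),round(v,1))
print("old",dark(c2,(-38,-26.5),100));print("new",dark(c,(-38,-26.5),100))
# image registration old->new on gate region vs fixed lip region
def sh(c,box):
    a,b,e,f=box;G=lambda q:cv2.cvtColor(q["image"],cv2.COLOR_RGB2GRAY)[b:f,a:e].astype(np.float32)
    return cv2.phaseCorrelate(G(c2),G(c),cv2.createHanningWindow((e-a,f-b),cv2.CV_32F))
print("gate",sh(c,(190,180,350,250)),"knob",sh(c,(200,210,240,262)),"catch/fixed",sh(c,(148,155,200,265)),"lipR",sh(c,(320,0,390,190)))
```

```text
t 62.12 pos [557.3  15.7 203.8] trk [  1.8 -10. ] yaw x 89.77 F [ 0.2 -0.4 -0.6] open 0.997 ff 0.0 q7 11.0
old ((np.int64(209), np.int64(232), np.int64(226), np.int64(254), 313), (np.float64(217.2), np.float64(246.4)))
new ((np.int64(206), np.int64(230), np.int64(226), np.int64(254), 321), (np.float64(215.1), np.float64(246.2)))
gate ((-1.9885173099080902, 0.004413204894667899), 1.0518971287541918) knob ((-2.078346686478877, 0.2890934235164764), 0.9188128281522681) catch/fixed ((-1.721185976163902, 0.22409651197443736), 1.0278876122133231) lipR ((-2.077717953058091, -0.32824841359942525), 0.9822327701581849)
```

Request:
arm_command([
  [0.175, 0.012, -0.116, 0, 1],
  [0.175, 0.012, -0.116, 0, 1],
  [0.175, 0.012, -0.116, 0, 1],
  [0.175, 0.012, -0.116, 0.115, 1],
  [0, 0, 0, 0, 1],
])

```text
clock: 62.8
eef_pos: [568.8, 161.0, 298.3]
tcp_rot: [[0.086, 0.996, 0.004], [0.996, -0.086, 0.003], [0.003, 0.003, -1.0]]
ft_force: [0.3, -0.3, -0.6]
opening: 1.0
finger_force: 0.0
```

Request:
arm_command([
  [0, 0, 0, 0, 1],
  [0, 0, 0, 0, 1],
  [0, 0, 0, 0, 1],
  [0, 0, 0, 0, 1],
  [0, 0, 0, 0, 1],
])

```text
clock: 63.42
eef_pos: [567.9, 155.6, 296.4]
tcp_rot: [[0.094, 0.996, -0.0], [0.996, -0.094, -0.0], [-0.0, -0.0, -1.0]]
ft_force: [-1.4, 0.2, 0.2]
opening: 1.0
finger_force: 0.0
```

Run:
```python
from h import *
s=st()
c=cam("wrist");save(c,"w25.png",None,1.2)
for o in corepix(c,68):
    w=np.array([w2t(onz(c,*p,68)) for p in o[1]]);print(o[0],"trk",w.round(1).tolist(),w.mean(0).round(1))
c2=np.load("w22.npy",allow_pickle=True).item()
def sh(box):
    a,b,e,f=box;G=lambda q:cv2.cvtColor(q["image"],cv2.COLOR_RGB2GRAY)[b:f,a:e].astype(np.float32)
    return cv2.phaseCorrelate(G(c2),G(c),cv2.createHanningWindow((e-a,f-b),cv2.CV_32F))
for n,p,z in (("outer end",(0,30),57),("stop",(0,270),45),("lip",(33,120),22)):
    u,v=map(int,proj(c2,[*t2w(*p),z]));print(n,(u,v),sh((u-35,max(0,v-35),u+35,v+35)))
# gray profile along trough rim lines (x=+-17.5) for the row's outer end
g=cv2.cvtColor(c["image"],cv2.COLOR_RGB2GRAY)
for x in (-17,17):print(x,[(y,int(g[int(proj(c,[*t2w(x,y),57])[1]),int(proj(c,[*t2w(x,y),57])[0])])) for y in range(10,32,2)])
```

```text
t 63.42 pos [567.9 155.6 296.4] trk [ -0.9 130.3] yaw x 84.6 F [-1.4  0.2  0.2] open 1.0 ff 0.0 q7 -11.0
1023.0 trk [[-10.7, 135.6], [5.8, 135.6], [6.3, 66.9], [-11.4, 66.9]] [ -2.5 101.3]
1294.0 trk [[-8.1, 225.9], [8.0, 225.9], [8.6, 159.0], [-8.6, 159.0]] [-1.000e-01  1.924e+02]
outer end (278, 269) ((0.5274344259367183, -0.882884820934791), 0.20182600065513892)
stop (279, 28) ((-1.040700940262397, -0.6163162449581208), 1.0001263891657193)
lip (308, 182) ((-0.8275017585370605, -0.20542713809297908), 0.9144507907790902)
-17 [(10, 45), (12, 52), (14, 71), (16, 95), (18, 115), (20, 98), (22, 88), (24, 90), (26, 85), (28, 87), (30, 90)]
17 [(10, 41), (12, 36), (14, 49), (16, 59), (18, 72), (20, 83), (22, 88), (24, 89), (26, 87), (28, 86), (30, 96)]
```

Cores and row are where they should be, and the gate and latch match the shut reference picture. I'm handing in now.

Run:
```python
from cell import robot
print(robot.finish_job())
```

```text
the job is handed in; nothing more can be done
None
```

The job is handed in at about 63 s on the robot clock: all five sections are in a tight row against the end stop, both core bars lie in the trough, and the gate is shut with the latch down. My last camera checks agreed with this, but the hand-in returned no verdict. One section jammed in the mouth with about 68 N at the wrist (limit 120 N) before I backed it out and realigned it.

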